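# Find the fullest seasoning tin by hand weight and restock the station

## Task

Lift the two or three closed seasoning tins on the prep counter in turn to find the heaviest, and stand every lighter one upright in the low steel refill tray. Then turn the heaviest right over in the air, hold it lid down for a good three seconds to loosen what has settled in it, and stand it upright in the middle of the green station pad. When all the tins are in place press the red call button fully down and let go; leave everything else on the counter where it stands.

Things in the scene. Friction and masses are not known exactly. Their poses are not given: they have to be found in the camera images.
- tin_a: closed square seasoning tin, loose, 60 x 60 mm and 88 mm tall: bare metal body with an orange band, 76 mm tall, and a black lid (54 x 54 x 12 mm) fixed on top. Origin: centre of its underside; z points up out of the lid, x and y square to its sides. All tins look alike; they hold unequal amounts and weigh 0.1 to 0.7 kg, any two differing by 0.12 kg or more; centre of mass about 40 mm above the underside. Two or three of the three tins are present (None if absent)
- tin_b: the same as tin_a, of another weight
- tin_c: the same as tin_a, of another weight
- pad: green station pad, a fixed square 130 x 130 mm plate 4 mm thick on the counter; origin at the centre of its underside, x and y along its sides. A tin stands on it 4 mm above the counter
- tray: low dark steel refill tray, fixed to the counter, outside 130 mm along its x and 260 mm along its y, walls 4 mm thick, rim 14 mm above the counter, inner floor 4 mm above it; origin at the centre of its underside. Two tins fit side by side along its y
- call_button_top (a point): centre of the top of the red call button (36 mm across, in a low black housing fixed to the counter), pressed straight down
- call_button (a joint): how far the call button is pressed, in m: 0 released, 0.006 fully down (about 5 N; springs back)
- bowl: loose steel bowl, 120 mm across, 50 mm tall, not to be disturbed; origin at the centre of its underside
- sauce: loose yellow sauce bottle, 52 mm across, 130 mm tall, not to be disturbed; origin at the centre of its underside
- jar: loose small amber jar, 48 mm across, 60 mm tall, not to be disturbed; origin at the centre of its underside
- cup: loose red cup, 72 mm across, 80 mm tall, not to be disturbed; origin at the centre of its underside
- whisk_brush: loose pastry brush lying flat along its x, not to be disturbed

How it is judged:
On the way, in this order (a step that is already met when the one before it is completed fails the run):
1. the heaviest tin is turned over in the air, its lid pointing down (tilted more than 130 degrees from upright), while every other tin stands upright in the tray (((angle between tin_a's own z axis and vertical above 2.27 rad and height (world z) of tin_a above 0.12 m) or (angle between tin_b's own z axis and vertical above 2.27 rad and height (world z) of tin_b above 0.12 m) or (angle between tin_c's own z axis and vertical above 2.27 rad and height (world z) of tin_c above 0.12 m)) and ((angle between tin_a's own z axis and vertical above 2.27 rad and height (world z) of tin_a above 0.12 m) or (x of tin_a in the frame of tray between -0.045 and 0.045 m and y of tin_a in the frame of tray between -0.105 and 0.105 m and angle between tin_a's own z axis and vertical below 0.15 rad and linear speed of tin_a below 0.03 m/s and height (world z) of tin_a below 0.015 m)) and ((angle between tin_b's own z axis and vertical above 2.27 rad and height (world z) of tin_b above 0.12 m) or (x of tin_b in the frame of tray between -0.045 and 0.045 m and y of tin_b in the frame of tray between -0.105 and 0.105 m and angle between tin_b's own z axis and vertical below 0.15 rad and linear speed of tin_b below 0.03 m/s and height (world z) of tin_b below 0.015 m)) and ((angle between tin_c's own z axis and vertical above 2.27 rad and height (world z) of tin_c above 0.12 m) or (x of tin_c in the frame of tray between -0.045 and 0.045 m and y of tin_c in the frame of tray between -0.105 and 0.105 m and angle between tin_c's own z axis and vertical below 0.15 rad and linear speed of tin_c below 0.03 m/s and height (world z) of tin_c below 0.015 m)) and contact force between tray and anything else below 5.2 N), for 2.5 s.
2. the heaviest tin stands upright in the middle of the pad and every other tin upright in the tray (((horizontal distance between tin_a and pad below 0.035 m and angle between tin_a's own z axis and vertical below 0.15 rad and linear speed of tin_a below 0.03 m/s and height (world z) of tin_a below 0.015 m) or (x of tin_a in the frame of tray between -0.045 and 0.045 m and y of tin_a in the frame of tray between -0.105 and 0.105 m and angle between tin_a's own z axis and vertical below 0.15 rad and linear speed of tin_a below 0.03 m/s and height (world z) of tin_a below 0.015 m)) and ((horizontal distance between tin_b and pad below 0.035 m and angle between tin_b's own z axis and vertical below 0.15 rad and linear speed of tin_b below 0.03 m/s and height (world z) of tin_b below 0.015 m) or (x of tin_b in the frame of tray between -0.045 and 0.045 m and y of tin_b in the frame of tray between -0.105 and 0.105 m and angle between tin_b's own z axis and vertical below 0.15 rad and linear speed of tin_b below 0.03 m/s and height (world z) of tin_b below 0.015 m)) and ((horizontal distance between tin_c and pad below 0.035 m and angle between tin_c's own z axis and vertical below 0.15 rad and linear speed of tin_c below 0.03 m/s and height (world z) of tin_c below 0.015 m) or (x of tin_c in the frame of tray between -0.045 and 0.045 m and y of tin_c in the frame of tray between -0.105 and 0.105 m and angle between tin_c's own z axis and vertical below 0.15 rad and linear speed of tin_c below 0.03 m/s and height (world z) of tin_c below 0.015 m)) and (contact force between pad and anything else above 4.5 N or (contact force between pad and anything else above 2.4 N and contact force between tray and anything else below 2.2 N))), for 0.3 s.
3. the call button is pressed fully down (all of step 2 and value of joint call_button above 0.0045 m), for 0.05 s.
At the end, for the whole second after the job is handed in: The heaviest tin stands upright (within 0.15 rad) at rest on the pad, its centre within 35 mm of the pad's centre; every other tin stands upright at rest inside the tray; the call button has been pressed at least 4.5 mm down after that and is up again (all of step 2 and value of joint call_button below 0.002 m); the robot touches nothing.
It fails at once if anything but the tins and the button is moved more than 5 cm (distance of any of bowl, sauce, jar, cup, whisk_brush from where it was at the start of the episode above 0.05 m).
Of tin_a, tin_b, tin_c only 2 to 3 are there at a start; the rules pass over those that are not, and their reading is None.
At some moment in a run one of tin_a, tin_b, tin_c may be knocked a few centimetres aside while the robot is not near it.
It also fails if it takes over 210 s, if anything falls off the work surface, if the arm or the gripper's body presses on something with over 40 N, if the wrist force passes 120 N, or if a joint passes its speed limit or range.

## Robot

A 7-joint arm with a two-finger parallel gripper is mounted at the origin on the work surface. World frame = base frame: x ahead of the robot, y to its left, z up, the work surface at z = 0. Lengths are in m, angles in rad, forces in N, time in s.
With the tool pointing down it reaches from about 0.425 to 0.875 m from the base axis. Payload 4.7 kg.
Tool frame: the origin (TCP) lies at the very end of the fingers, on their centre line; the grasp point (between the pads) lies 19 mm behind it (grip_point_offset is the distance from the TCP to the grasp point, in m); x points along the fingers, z is the direction in which the jaws open and shut, and the axes are right-handed (so a half turn about x gives the same grasp; the last joint's range is limited). The gripper opens to 87 mm and grips with 3 to 60 N. Pads are 19 mm wide; open, the fingers measure 117 mm over their backs; the gripper's body (75 mm by 190 mm) begins 51 mm behind the grasp point.
Start: joints at [1.117, 0.321, -0.07, 1.45, 0.023, 1.371, -0.057], TCP at [0.293, -0.58, 0.223] pointing down, gripper open.
Joint ranges: [-2.86, 2.86], [-0.3, 2.09], [-1.38, 1.24], [0.06, 2.45], [-1.56, 4.7], [0.09, 2.05], [-2.69, 2.69]. Speed limits (rad/s): [2.57, 2.57, 3.14, 3.14, 3.14, 3.14, 3.14].

## Interface

Orientations are given as a rotation vector (axis times angle).
In Python, from bench import get_state, get_image, calibration, close_job, grip_point_offset gives the robot as it stands.
- The arm moves only by the tool play_rows, never from a script. Its argument "targets" is a list of rows, each an object with "claw": the closure, from 0 (fully open) to 1 (shut); "linear": the shift along the tool's x, y, z as a fraction of full scale, a list of three; "rotation": the turn, a rotation vector about the tool's x, y, z as a fraction of full scale, a list of three. In form: [{"claw": claw, "linear": [x, y, z], "rotation": [wx, wy, wz]}, ...]. A call has 1 to 10 rows; each row shifts and turns the pose as measured when the row begins, along the tool's axes as they then stand; what a row does not reach is not made up. Full scale, the value 1, is 2.5 cm for a shift and 90 degrees for a turn. A row lasts 1/12 s, in which the tool goes at most 41.7 mm and 7.16 degrees, less where a joint would pass 70% of its speed; a pose out of reach is approached as far as the arm can. A call with a number of a shift or a turn outside -1 to 1 is refused whole. A call with a gripper value outside its range is refused whole. The fingers move at their own pace and stop on an object; "newtons" is the grip in N (left out, the last holds). Time passes only in rows, so rows that do not move let the fingers close. It gives the time, the measured TCP pose, the force and the opening at its end, in the units of the state.
- get_state(): the state, without advancing time (a new reading comes with each control period).
- get_image(name): name is "scene" or "top" or "wrist"; returns the picture (384x512x3 uint8, blue, green, red); there is no depth.
- calibration(name): a dict with "fx", "fy", "cx", "cy" (pixels), "rvec" (rotation vector, rad) and "tvec" (3), from world to camera coordinates, as OpenCV has them; the wrist camera has in their place "hand_eye" (4x4, takes a point from camera to tool coordinates, whose origin is the TCP and whose axes are the tool frame's). Camera axes: x right, y down, z forward; pixel columns grow to the right and rows downward; lengths in m; the calibration is good to about 2 mm. A picture is of the moment at which its call begins: read the wrist's pose just before it. calibration takes no time and is no camera call.
- close_job(): hands the job in, once; it reports no verdict.
The state is a dict: "time": time; "joint_positions": joint angles; "qd": joint speeds; "joint_torque": joint torques, N m; "position": TCP position; "tool_rot": TCP orientation; "ft_force": force on the tool from outside, world axes, zero at the start; "torque": the same for the moment, N m; "grip_width": opening from 0.0 (shut) to 1.0 (fully open).
Only numpy, scipy, OpenCV 4.12 (cv2) and the standard library are available. Lean on these libraries where they do the work, as an engineer would, in place of code of your own. Each camera call takes 0.05 s, during which the arm holds its last target. There are 200 camera calls.

## Working session

There is one attempt and no reset: what is moved stays moved. The work goes in short steps, Python scripts to look and compute and a tool call to move; the robot and the scene stay as the last step left them, time stands still between calls to the robot, and variables do not carry over. Pictures are saved under pics/ and viewed, about 12 in all and at most 16, crops included, and the job is handed in when it is done.

Besides the shell and the picture viewer there is one more tool, called after "Call:" in YAML: its name, and indented under it one key for each argument. play_rows: Moves the arm, as the interface text tells. Shift numbers are shares of 2.5 cm and turn numbers shares of 90 degrees, none past 1 either way. Its arguments: {"type":"object","properties":{"targets":{"type":"array"},"newtons":{"type":"number"}},"required":["targets"]}

```bash
ls; mkdir -p pics; python3 - <<'E'
from bench import *
import cv2
s=get_state();print({k:s[k] for k in s})
for n in("scene","top"):
    print(n,calibration(n)); cv2.imwrite(f"pics/{n}0.png",get_image(n))
print(calibration("wrist"),grip_point_offset)
E
```

```text
pics
{'time': 0.0, 'joint_positions': array([ 1.11708262,  0.32181944, -0.07010431,  1.45167702,  0.02261391,
        1.37078795, -0.05692639]), 'qd': array([-0.00051643,  0.000721  , -0.00015207, -0.00230733, -0.00045891,
       -0.00035762,  0.00131071]), 'joint_torque': array([ 1.97641348e-04, -4.91286671e+01, -4.03918996e-01, -3.12523556e+01,
       -6.40179170e-02,  4.38633654e-02,  1.53551978e-04]), 'position': array([ 0.29282113, -0.57968785,  0.22146296]), 'tool_rot': array([ 0.85902387,  1.39663093, -0.85753933]), 'ft_force': array([ 0.38220773,  0.34244347, -0.10790391]), 'torque': array([ 0.00043911, -0.02141015, -0.03458928]), 'grip_width': 0.9989059795364302}
scene {'fx': 443.67918867672375, 'fy': 443.67918867672375, 'cx': 262.4549986549561, 'cy': 189.18163172087546, 'rvec': array([ 2.46186717,  0.60072824, -0.1944703 ]), 'tvec': array([-0.5438445 , -0.25033549,  1.58151109])}
top {'fx': 397.0188459161183, 'fy': 397.0188459161183, 'cx': 252.66531809937013, 'cy': 196.33331556248802, 'rvec': array([ 2.19653172, -2.20584571,  0.06518003]), 'tvec': array([-0.06294575,  0.62781819,  1.27347717])}
{'fx': 344.9459310617108, 'fy': 344.9459310617108, 'cx': 253.98397264815583, 'cy': 190.14543502242645, 'hand_eye': array([[ 8.57503553e-05, -2.95742151e-01,  9.55267801e-01,
        -1.62211543e-01],
       [ 2.61509912e-04, -9.55267766e-01, -2.95742164e-01,
         8.25723831e-02],
       [ 9.99999962e-01,  2.75171995e-04, -4.57504626e-06,
        -5.16761106e-04],
       [ 0.00000000e+00,  0.00000000e+00,  0.00000000e+00,
         1.00000000e+00]])} 0.0187
```

View pics/scene0.png

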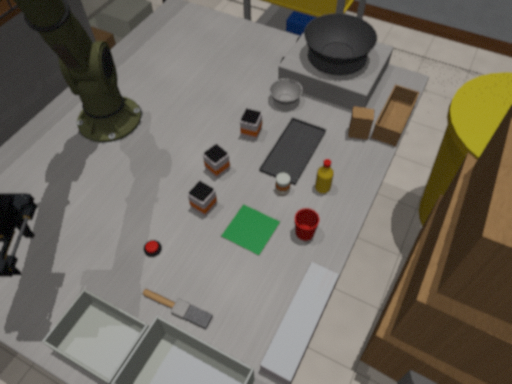

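View pics/top0.png

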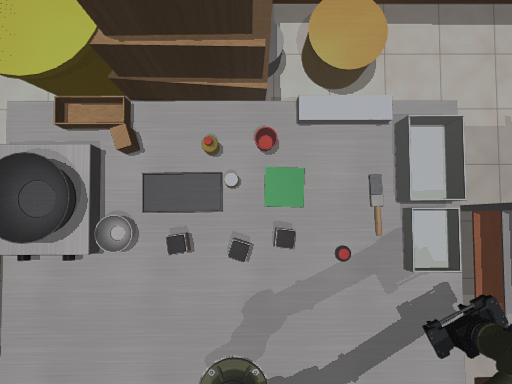

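```bash
cat > h.py <<'E'
import cv2,numpy as np
from bench import *
from scipy.spatial.transform import Rotation as R
def cam(n):
    c=calibration(n);K=np.array([[c['fx'],0,c['cx']],[0,c['fy'],c['cy']],[0,0,1]])
    return K,R.from_rotvec(c['rvec']).as_matrix(),np.array(c['tvec'])
def ray(n,uv):
    K,r,t=cam(n);d=r.T@np.linalg.inv(K)@np.array([uv[0],uv[1],1.]);return -r.T@t,d/np.linalg.norm(d)
def onz(n,uv,z):
    o,d=ray(n,uv);return o+d*(z-o[2])/d[2]
def tri(u1,u2):
    o1,d1=ray("top",u1);o2,d2=ray("scene",u2)
    s=np.linalg.lstsq(np.c_[d1,-d2],o2-o1,rcond=None)[0]
    a,b=o1+s[0]*d1,o2+s[1]*d2;return (a+b)/2,np.linalg.norm(a-b)
def blobs(mask,box,amin=20):
    x0,y0,x1,y1=box;m=np.zeros_like(mask);m[y0:y1,x0:x1]=mask[y0:y1,x0:x1]
    cs,_=cv2.findContours(m,cv2.RETR_EXTERNAL,cv2.CHAIN_APPROX_NONE)
    return [(cv2.minAreaRect(c),cv2.contourArea(c),c) for c in cs if cv2.contourArea(c)>amin]
def lid(i,th=70): return (i.max(2)<th).astype(np.uint8)
def green(i): return ((i[...,1]>90)&(i[...,2]<90)&(i[...,0]<110)).astype(np.uint8)
def red(i): return ((i[...,2]>110)&(i[...,1]<70)&(i[...,0]<70)).astype(np.uint8)
def S():
    s=get_state();Rm=R.from_rotvec(s['tool_rot']).as_matrix();return s,s['position'],Rm
E
python3 - <<'E'
from h import *
im={n:cv2.imread(f"pics/{n}0.png") for n in("top","scene")}
bt={"top":(150,222,310,265),"scene":(185,100,275,215)}
L={}
for n in im:
    for r,a,c in blobs(lid(im[n]),bt[n]):print(n,"lid",np.round(r[0],1),np.round(r[1],1),round(r[2]),a)
bg={"top":(255,160,315,215),"scene":(210,195,290,260)};br={"top":(325,240,360,265),"scene":(135,230,170,262)}
by={"top":(135,165,228,220),"scene":(255,110,330,190)}
for nm,f,b in(("pad",green,bg),("btn",red,br),("tray",lambda i:lid(i,85),by)):
    for n in im:
        for r,a,c in blobs(f(im[n]),b[n]):
            if a<40:continue
            print(nm,n,np.round(r[0],1),np.round(r[1],1),round(r[2]),a,"on z:",onz(n,r[0],{'pad':.004,'btn':.02,'tray':.008}[nm]).round(3))
            if nm!="btn" : print("  corners",[onz(n,p,.004).round(3)[:2].tolist() for p in cv2.boxPoints(r)] if n=="top" else "")
for n in im:
    b=bt[n];c=im[n][b[1]:b[3],b[0]:b[2]];b2=cv2.resize(c,None,fx=4,fy=4);cv2.imwrite(f"pics/c_{n}.png",b2)
E
```

```text
top lid [238.3 250.6] [17.4 17.4] 18 258.5
top lid [175.8 244. ] [17.4 17.8] 81 268.5
top lid [187.3 241.1] [16.4  3.5] 82 24.5
top lid [285.5 238.5] [17. 17.] 90 253.0
scene lid [200.7 190.8] [15.7 17.9] 42 231.0
scene lid [267.  161.5] [29. 14.] 90 209.0
scene lid [215.2 153. ] [14.5 16.6] 51 195.5
scene lid [250.3 116.2] [15.8 12.4] 14 157.0
pad top [284.5 186.5] [39. 39.] 90 1433.0 on z: [ 0.66  -0.17   0.004]
  corners [[0.725, -0.107], [0.724, -0.235], [0.596, -0.234], [0.596, -0.106]]
pad scene [249.9 228.7] [45.2 38.9] 27 1522.5 on z: [ 0.659 -0.17   0.004]
  corners 
btn top [343.5 253.5] [9. 9.] 90 73.0 on z: [ 0.442 -0.357  0.02 ]
btn scene [151.5 246. ] [10. 11.] 90 90.5 on z: [ 0.442 -0.357  0.02 ]
tray top [182.5 192. ] [40. 79.] 90 2977.5 on z: [0.643 0.163 0.008]
  corners [[0.709, 0.293], [0.709, 0.035], [0.577, 0.035], [0.578, 0.292]]
tray scene [290.8 153.2] [37.9 75.6] 31 2160.5 on z: [0.643 0.146 0.008]
  corners
```

View pics/c_top.png

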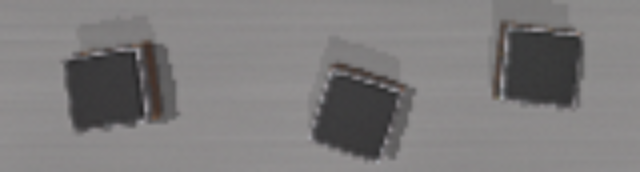

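```bash
python3 - <<'E'
from h import *
T={1:((175.8,244.),(250.3,116.2)),2:((238.3,250.6),(215.2,153)),3:((285.5,238.5),(200.7,190.8))}
i=cv2.imread("pics/top0.png")
for k,(a,b) in T.items():
    p,e=tri(a,b);print(k,"tri",p.round(4),"gap",round(e,4),"top@.088",onz("top",a,.088).round(4))
for r,a,c in blobs(lid(i),(150,222,310,265)):
    q=[onz("top",p,.088) for p in cv2.boxPoints(r)]
    d=q[1]-q[0];print(np.round(r[0]),"yaw",round((np.degrees(np.arctan2(d[1],d[0]))+45)%90-45,1),[x[:2].round(3).tolist() for x in q])
p,e=tri((343.5,253.5),(151.5,246));print("btn",p,e)
p,e=tri((284.5,186.5),(249.9,228.7));print("pad",p,e)
for n in("top","scene"):print(n,"cam",ray(n,(0,0))[0].round(3))
s,p,Rm=S();print(p,Rm.round(3))
E
```

```text
1 tri [0.4793 0.1704 0.0832] gap 0.0004 top@.088 [0.4798 0.1696 0.088 ]
2 tri [ 0.4583 -0.0204  0.0839] gap 0.0003 top@.088 [ 0.4588 -0.0204  0.088 ]
3 tri [ 0.495  -0.1645  0.0852] gap 0.0009 top@.088 [ 0.4947 -0.1645  0.088 ]
[238. 251.] yaw -18.6 [[0.442, 0.013], [0.492, -0.004], [0.475, -0.054], [0.425, -0.037]]
[176. 244.] yaw 9.2 [[0.501, 0.201], [0.51, 0.147], [0.458, 0.138], [0.449, 0.192]]
[187. 241.] yaw 7.3 [[0.512, 0.143], [0.514, 0.133], [0.464, 0.126], [0.463, 0.137]]
[286. 238.] yaw -0.3 [[0.521, -0.139], [0.52, -0.191], [0.469, -0.19], [0.469, -0.138]]
btn [ 0.44217782 -0.35698242  0.02049174] 0.0007852534835786277
pad [ 0.65977964 -0.17035131  0.00561252] 0.0003390182151394514
top cam [ 0.564 -0.053  1.303]
scene cam [ 1.001 -0.743  1.142]
[ 0.29282439 -0.57973217  0.22155196] [[-0.001  0.893  0.451]
 [ 0.002  0.451 -0.893]
 [-1.    -0.    -0.002]]
```

Call:
play_rows:
  targets:
    - {"claw": 0,"linear": [0,0.8,-0.6],"rotation": [0,0,0]}
    - {"claw": 0,"linear": [0,0.8,-0.6],"rotation": [0,0,0]}
    - {"claw": 0,"linear": [0,0.8,-0.6],"rotation": [0,0,0]}
    - {"claw": 0,"linear": [0,0.8,-0.6],"rotation": [0,0,0]}
    - {"claw": 0,"linear": [0,0.8,-0.6],"rotation": [0,0,0]}
    - {"claw": 0,"linear": [0,0.8,-0.6],"rotation": [0,0,0]}
    - {"claw": 0,"linear": [0,0.8,-0.6],"rotation": [0,0,0]}
    - {"claw": 0,"linear": [0,0.8,-0.6],"rotation": [0,0,0]}
    - {"claw": 0,"linear": [0,0.8,-0.6],"rotation": [0,0,0]}
  newtons: 50

```text
time: 0.85
position: [0.3892, -0.3745, 0.2148]
tool_rot: [0.87, 1.403, -0.871]
ft_force: [-0.4, 0.2, 0.2]
grip_width: 1.0
```

Call:
play_rows:
  targets:
    - {"claw": 0,"linear": [0,0,0],"rotation": [-0.08,0,0]}
    - {"claw": 0,"linear": [0,0,0],"rotation": [-0.08,0,0]}
    - {"claw": 0,"linear": [0,0,0],"rotation": [-0.08,0,0]}
    - {"claw": 0,"linear": [0,0,0],"rotation": [-0.08,0,0]}
    - {"claw": 0,"linear": [0,0,0],"rotation": [-0.08,0,0]}

```text
time: 1.27
position: [0.3936, -0.3642, 0.2131]
tool_rot: [0.388, 1.551, -0.375]
ft_force: [-0.1, 1.1, -0.4]
grip_width: 1.0
```

```bash
cat >> h.py <<'E'
def down(yaw,flip=0):
    "tool x down, jaw axis (z) at world yaw deg"
    a=np.radians(yaw);x=np.array([0,0,-1.]);z=np.array([np.cos(a),np.sin(a),0]);return np.c_[x,np.cross(z,x),z]
def go(p,Rt=None,vmax=.024):
    s,q,Rm=S();d=np.array(p)-q;Rt=Rm if Rt is None else Rt
    rv=R.from_matrix(Rm.T@Rt).as_rotvec()
    print("pos",q.round(4),"F",s['ft_force'].round(2),"w",round(s['grip_width'],3),"j",np.round(s['joint_positions'],2))
    print("tool shift total (units of 25mm)",(Rm.T@d/.025).round(2),"| after rot:",(Rt.T@d/.025).round(2)," rot total(units)",(rv/np.pi*2).round(3),"rows rot",round(np.degrees(np.linalg.norm(rv))/7.16,1),"rows lin",round(np.linalg.norm(d)/vmax,1))
E
python3 -c "
from h import *
go([.495,-.1645,.16],down(-5))
i=get_image('top')
for r,a,c in blobs(lid(i),(150,222,310,265)):
  if a>150: print(onz('top',r[0],.088).round(4),a)
"
```

```text
pos [ 0.3936 -0.3642  0.2131] F [-0.07  1.06 -0.43] w 1.0 j [ 0.93  0.11 -0.25  1.73  0.03  1.33  0.19]
tool shift total (units of 25mm) [ 2.17  8.95 -0.11] | after rot: [2.13 8.31 3.34]  rot total(units) [-0.253 -0.009 -0.005] rows rot 3.2 rows lin 9.6
[ 0.4583 -0.0218  0.088 ] 253.5
[0.4799 0.1695 0.088 ] 262.5
[ 0.4954 -0.1633  0.088 ] 246.0
```

Call:
play_rows:
  targets:
    - {"claw": 0,"linear": [0,0,0],"rotation": [-0.08,0,0]}
    - {"claw": 0,"linear": [0,0,0],"rotation": [-0.08,0,0]}
    - {"claw": 0,"linear": [0,0,0],"rotation": [-0.08,0,0]}
    - {"claw": 0,"linear": [0,0,0],"rotation": [-0.015,0,0]}
    - {"claw": 0,"linear": [0,0,0],"rotation": [0,0,0]}

```text
time: 1.73
position: [0.3924, -0.3635, 0.2111]
tool_rot: [0.082, 1.585, -0.061]
ft_force: [-0.0, -0.8, 0.1]
grip_width: 0.997
```

Call:
play_rows:
  targets:
    - {"claw": 0,"linear": [0.2,0.83,0.33],"rotation": [0,0,0]}
    - {"claw": 0,"linear": [0.2,0.83,0.33],"rotation": [0,0,0]}
    - {"claw": 0,"linear": [0.2,0.83,0.33],"rotation": [0,0,0]}
    - {"claw": 0,"linear": [0.2,0.83,0.33],"rotation": [0,0,0]}
    - {"claw": 0,"linear": [0.2,0.83,0.33],"rotation": [0,0,0]}
    - {"claw": 0,"linear": [0.2,0.83,0.33],"rotation": [0,0,0]}
    - {"claw": 0,"linear": [0.2,0.83,0.33],"rotation": [0,0,0]}
    - {"claw": 0,"linear": [0.2,0.83,0.33],"rotation": [0,0,0]}
    - {"claw": 0,"linear": [0.2,0.83,0.33],"rotation": [0,0,0]}
    - {"claw": 0,"linear": [0,0,0],"rotation": [0,0,0]}

```text
time: 2.57
position: [0.4865, -0.1801, 0.163]
tool_rot: [0.115, 1.586, -0.095]
ft_force: [0.3, 1.6, 0.3]
grip_width: 1.001
```

```bash
python3 -c "
from h import *
go([.495,-.164,.16],down(-5))
i=get_image('wrist'); cv2.imwrite('pics/w1.png',i)"
```

```text
pos [ 0.4865 -0.1801  0.163 ] F [0.26 1.63 0.28] w 1.001 j [ 0.72  0.12 -0.44  1.82  0.05  1.23  0.13]
tool shift total (units of 25mm) [0.12 0.68 0.26] | after rot: [0.12 0.67 0.28]  rot total(units) [-0.029 -0.011 -0.008] rows rot 0.4 rows lin 0.8
```

View pics/w1.png

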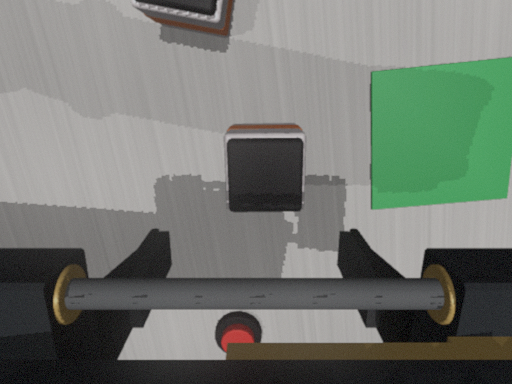

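Call:
play_rows:
  targets:
    - {"claw": 0,"linear": [0,0.7,0.28],"rotation": [0,0,0]}
    - {"claw": 0,"linear": [0,0,0],"rotation": [0,0,0]}
    - {"claw": 0,"linear": [0,0,0],"rotation": [0,0,0]}

```text
time: 2.87
position: [0.4938, -0.1685, 0.163]
tool_rot: [0.12, 1.587, -0.105]
ft_force: [-0.0, -0.9, -0.0]
grip_width: 0.999
```

```bash
python3 -c "
from h import *
go([.495,-.164,.037],down(-7))
s,q,Rm=S()
c=calibration('wrist');K=np.array([[c['fx'],0,c['cx']],[0,c['fy'],c['cy']],[0,0,1]]);H=c['hand_eye']
i=get_image('wrist')
for r,a,cc in blobs(lid(i,60),(200,30,340,240),500):
  d=Rm@H[:3,:3]@np.linalg.inv(K)@np.r_[r[0],1];o=q+Rm@H[:3,3];print(r,a,(o+d*(.088-o[2])/d[2]).round(4))"
```

```text
pos [ 0.4938 -0.1685  0.163 ] F [-0.02 -0.92 -0.05] w 0.999 j [ 0.7   0.13 -0.45  1.81  0.05  1.23  0.09]
tool shift total (units of 25mm) [5.04 0.15 0.12] | after rot: [5.04 0.19 0.02]  rot total(units) [-0.013 -0.013 -0.005] rows rot 0.2 rows lin 5.3
((256.9818115234375, 190.66346740722656), (70.65721893310547, 73.35223388671875), 88.75463104248047) 4970.5 [ 0.4963 -0.1594  0.088 ]
```

Call:
play_rows:
  targets:
    - {"claw": 0,"linear": [0.8,0.1,0.02],"rotation": [0,0,0]}
    - {"claw": 0,"linear": [0.9,0.1,0.02],"rotation": [0,0,0]}
    - {"claw": 0,"linear": [0.9,0,0.02],"rotation": [0,0,0]}
    - {"claw": 0,"linear": [0.9,0,0.02],"rotation": [0,0,0]}
    - {"claw": 0,"linear": [0.9,0,0],"rotation": [0,0,0]}
    - {"claw": 0,"linear": [0.4,0,0],"rotation": [0,0,0]}
    - {"claw": 0,"linear": [0,0,0],"rotation": [0,0,0]}

```text
time: 3.5
position: [0.4941, -0.1723, 0.0416]
tool_rot: [0.13, 1.58, -0.124]
ft_force: [-0.3, -1.0, 0.5]
grip_width: 1.003
```

Call:
play_rows:
  targets:
    - {"claw": 0.5,"linear": [0,0,0],"rotation": [0,0,0]}
    - {"claw": 0.7,"linear": [0,0,0],"rotation": [0,0,0]}
    - {"claw": 0.7,"linear": [0,0,0],"rotation": [0,0,0]}
    - {"claw": 0.7,"linear": [0,0,0],"rotation": [0,0,0]}
    - {"claw": 0.7,"linear": [0,0,0],"rotation": [0,0,0]}
    - {"claw": 0.7,"linear": [0,0,0],"rotation": [0,0,0]}
    - {"claw": 0.7,"linear": [0,0,0],"rotation": [0,0,0]}

```text
time: 4.08
position: [0.4949, -0.1752, 0.0457]
tool_rot: [0.131, 1.577, -0.129]
ft_force: [0.3, -1.6, -4.5]
grip_width: 0.691
```

Call:
play_rows:
  targets:
    - {"claw": 0.7,"linear": [-0.6,0,0],"rotation": [0,0,0]}
    - {"claw": 0.7,"linear": [-0.8,0,0],"rotation": [0,0,0]}
    - {"claw": 0.7,"linear": [-0.8,0,0],"rotation": [0,0,0]}
    - {"claw": 0.7,"linear": [0,0,0],"rotation": [0,0,0]}
    - {"claw": 0.7,"linear": [0,0,0],"rotation": [0,0,0]}
    - {"claw": 0.7,"linear": [0,0,0],"rotation": [0,0,0]}

```text
time: 4.58
position: [0.4907, -0.1734, 0.096]
tool_rot: [0.133, 1.587, -0.126]
ft_force: [0.7, -1.0, -6.3]
grip_width: 0.688
```

Call:
play_rows:
  targets:
    - {"claw": 0.7,"linear": [0,0,0],"rotation": [0,0,0]}

```text
time: 4.67
position: [0.4898, -0.1731, 0.0946]
tool_rot: [0.133, 1.589, -0.125]
ft_force: [-0.3, 0.5, -6.4]
grip_width: 0.691
```

Call:
play_rows:
  targets:
    - {"claw": 0.7,"linear": [0,0,0],"rotation": [0,0,0]}

```text
time: 4.75
position: [0.489, -0.1728, 0.0932]
tool_rot: [0.134, 1.591, -0.125]
ft_force: [0.0, 0.2, -6.7]
grip_width: 0.689
```

Call:
play_rows:
  targets:
    - {"claw": 0.7,"linear": [0,0,0],"rotation": [0,0,0]}

```text
time: 4.83
position: [0.4882, -0.1725, 0.092]
tool_rot: [0.134, 1.593, -0.124]
ft_force: [0.3, -0.3, -5.7]
grip_width: 0.692
```

```bash
python3 -c "
from h import *
go([.495,-.163,.035],down(-7))
for k in range(4):
  i=get_image('top');print(get_state()['ft_force'].round(2))
for r,a,c in blobs(lid(i),(150,215,270,270),150): print(onz('top',r[0],.088).round(4),a)
"
```

```text
pos [ 0.4882 -0.1725  0.092 ] F [ 0.29 -0.31 -5.65] w 0.692 j [ 0.69  0.2  -0.44  1.9   0.09  1.1   0.05]
tool shift total (units of 25mm) [2.28 0.41 0.27] | after rot: [2.28 0.41 0.22]  rot total(units) [-0.027 -0.017 -0.003] rows rot 0.4 rows lin 2.4
[-1.67 -0.57 -7.68]
[ 0.1  -0.48 -6.33]
[ 0.02  0.36 -7.66]
[ 0.35 -0.34 -6.21]
[ 0.4583 -0.0218  0.088 ] 255.5
[0.4795 0.1694 0.088 ] 263.0
```

```bash
python3 -c "
from h import *
go([.66,-.180,.10],down(-14))"
```

```text
pos [ 0.4888 -0.1727  0.0928] F [ 0.35 -0.34 -6.21] w 0.686 j [ 0.69  0.2  -0.44  1.89  0.09  1.1   0.05]
tool shift total (units of 25mm) [-0.45  0.83  6.8 ] | after rot: [-0.29  1.37  6.72]  rot total(units) [ 0.051 -0.016 -0.002] rows rot 0.7 rows lin 7.1
```

Call:
play_rows:
  targets:
    - {"claw": 0.7,"linear": [-0.2,0.1,0.4],"rotation": [0.05,-0.016,0]}
    - {"claw": 0.7,"linear": [-0.1,0.17,0.85],"rotation": [0,0,0]}
    - {"claw": 0.7,"linear": [-0.1,0.17,0.85],"rotation": [0,0,0]}
    - {"claw": 0.7,"linear": [-0.1,0.17,0.85],"rotation": [0,0,0]}
    - {"claw": 0.7,"linear": [-0.1,0.17,0.85],"rotation": [0,0,0]}
    - {"claw": 0.7,"linear": [-0.1,0.17,0.85],"rotation": [0,0,0]}
    - {"claw": 0.7,"linear": [-0.1,0.17,0.85],"rotation": [0,0,0]}
    - {"claw": 0.7,"linear": [-0.1,0.1,0.5],"rotation": [0,0,0]}
    - {"claw": 0.7,"linear": [0,0,0],"rotation": [0,0,0]}

```text
time: 5.78
position: [0.6456, -0.1811, 0.1124]
tool_rot: [0.199, 1.566, -0.196]
ft_force: [0.9, -0.1, -5.5]
grip_width: 0.689
```

```bash
python3 -c "
from h import *
go([.66,-.180,.055],down(-14))"
```

```text
pos [ 0.6456 -0.1811  0.1124] F [ 0.93 -0.09 -5.45] w 0.689 j [ 0.55  0.47 -0.42  1.51  0.2   1.21 -0.15]
tool shift total (units of 25mm) [2.29 0.18 0.56] | after rot: [2.3  0.18 0.55]  rot total(units) [-0.004 -0.003 -0.001] rows rot 0.1 rows lin 2.5
```

Call:
play_rows:
  targets:
    - {"claw": 0.7,"linear": [0.4,0.15,0.5],"rotation": [0,0,0]}
    - {"claw": 0.7,"linear": [0.6,0.05,0.1],"rotation": [0,0,0]}
    - {"claw": 0.7,"linear": [0.6,0,0],"rotation": [0,0,0]}
    - {"claw": 0.7,"linear": [0.3,0,0],"rotation": [0,0,0]}
    - {"claw": 0.7,"linear": [0.1,0,0],"rotation": [0,0,0]}
    - {"claw": 0.7,"linear": [0.1,0,0],"rotation": [0,0,0]}

```text
time: 6.28
position: [0.6579, -0.1805, 0.0546]
tool_rot: [0.2, 1.572, -0.197]
ft_force: [1.1, 0.7, -6.7]
grip_width: 0.687
```

```bash
python3 -c "
from h import *
go([.66,-.180,.050],down(-14))"
```

```text
pos [ 0.6579 -0.1805  0.0546] F [ 1.09  0.65 -6.7 ] w 0.687 j [ 0.53  0.55 -0.41  1.52  0.23  1.13 -0.18]
tool shift total (units of 25mm) [0.18 0.04 0.08] | after rot: [0.18 0.04 0.08]  rot total(units) [-0.005 -0.007 -0.   ] rows rot 0.1 rows lin 0.2
```

Call:
play_rows:
  targets:
    - {"claw": 0.7,"linear": [0.12,0,0.05],"rotation": [0,-0.007,0]}
    - {"claw": 0.7,"linear": [0.1,0,0],"rotation": [0,0,0]}
    - {"claw": 0.7,"linear": [0.1,0,0],"rotation": [0,0,0]}

```text
time: 6.53
position: [0.6583, -0.1814, 0.0495]
tool_rot: [0.199, 1.561, -0.199]
ft_force: [-6.9, 1.1, 11.7]
grip_width: 0.684
```

Call:
play_rows:
  targets:
    - {"claw": 0.7,"linear": [0.1,0,0],"rotation": [0,0,0]}

```text
time: 6.62
position: [0.6583, -0.1814, 0.0495]
tool_rot: [0.198, 1.561, -0.2]
ft_force: [-4.5, 0.1, 4.6]
grip_width: 0.688
```

Call:
play_rows:
  targets:
    - {"claw": 0.7,"linear": [0.1,0,0],"rotation": [0,0,0]}

```text
time: 6.7
position: [0.6583, -0.1814, 0.0495]
tool_rot: [0.198, 1.56, -0.2]
ft_force: [-5.4, 0.5, 5.9]
grip_width: 0.69
```

Call:
play_rows:
  targets:
    - {"claw": 0.4,"linear": [0,0,0],"rotation": [0,0,0]}
    - {"claw": 0,"linear": [0,0,0],"rotation": [0,0,0]}
    - {"claw": 0,"linear": [0,0,0],"rotation": [0,0,0]}
    - {"claw": 0,"linear": [0,0,0],"rotation": [0,0,0]}
    - {"claw": 0,"linear": [-0.8,0,0],"rotation": [0,0,0]}
    - {"claw": 0,"linear": [-1,0,0],"rotation": [0,0,0]}
    - {"claw": 0,"linear": [-1,0,0],"rotation": [0,0,0]}
    - {"claw": 0,"linear": [-1,0,0],"rotation": [0,0,0]}
    - {"claw": 0,"linear": [-0.5,0,0],"rotation": [0,0,0]}
    - {"claw": 0,"linear": [0,0,0],"rotation": [0,0,0]}

```text
time: 7.53
position: [0.6643, -0.1823, 0.1676]
tool_rot: [0.197, 1.541, -0.201]
ft_force: [0.0, -0.1, -0.0]
grip_width: 0.998
```

```bash
python3 -c "
from h import *
go([.458,-.0215,.15],down(-18))"
```

```text
pos [ 0.6643 -0.1823  0.1676] F [ 0.02 -0.15 -0.01] w 0.998 j [ 0.54  0.45 -0.43  1.42  0.19  1.29 -0.15]
tool shift total (units of 25mm) [ 0.5   4.15 -9.62] | after rot: [ 0.7   3.57 -9.84]  rot total(units) [ 0.038  0.013 -0.   ] rows rot 0.5 rows lin 10.9
```

Call:
play_rows:
  targets:
    - {"claw": 0,"linear": [0,0,0],"rotation": [0.038,0.013,0]}
    - {"claw": 0,"linear": [0.05,0.35,-0.9],"rotation": [0,0,0]}
    - {"claw": 0,"linear": [0.05,0.35,-0.9],"rotation": [0,0,0]}
    - {"claw": 0,"linear": [0.05,0.35,-0.9],"rotation": [0,0,0]}
    - {"claw": 0,"linear": [0.05,0.35,-0.9],"rotation": [0,0,0]}
    - {"claw": 0,"linear": [0.05,0.35,-0.9],"rotation": [0,0,0]}
    - {"claw": 0,"linear": [0.05,0.35,-0.9],"rotation": [0,0,0]}
    - {"claw": 0,"linear": [0.05,0.35,-0.9],"rotation": [0,0,0]}
    - {"claw": 0,"linear": [0.05,0.35,-0.9],"rotation": [0,0,0]}
    - {"claw": 0,"linear": [0.05,0.35,-0.9],"rotation": [0,0,0]}

```text
time: 8.37
position: [0.4917, -0.0436, 0.1444]
tool_rot: [0.256, 1.557, -0.254]
ft_force: [0.5, 0.1, 0.3]
grip_width: 1.001
```

Call:
play_rows:
  targets:
    - {"claw": 0,"linear": [0.05,0.3,-0.9],"rotation": [0,0,0]}
    - {"claw": 0,"linear": [0,0,0],"rotation": [0,0,0]}
    - {"claw": 0,"linear": [0,0,0],"rotation": [0,0,0]}

```text
time: 8.62
position: [0.467, -0.0254, 0.1397]
tool_rot: [0.252, 1.562, -0.252]
ft_force: [1.0, -0.4, 0.8]
grip_width: 1.0
```

```bash
cat >> h.py <<'E'
def wlid(z=.088,box=(0,0,512,235),th=60):
    s,q,Rm=S();c=calibration('wrist');K=np.array([[c['fx'],0,c['cx']],[0,c['fy'],c['cy']],[0,0,1]]);H=c['hand_eye']
    i=get_image('wrist');o=q+Rm@H[:3,3]
    for r,a,cc in blobs(lid(i,th),box,500):
        f=lambda u:(lambda d:o+d*(z-o[2])/d[2])(Rm@H[:3,:3]@np.linalg.inv(K)@np.r_[u,1])
        b=cv2.boxPoints(r);e=f(b[1])-f(b[0]);print("wrist lid",np.round(r[0]),np.round(r[1]),f(r[0])[:2].round(4),"yaw",round((np.degrees(np.arctan2(e[1],e[0]))+45)%90-45,1))
    return i
def tlid(box=(150,165,310,270)):
    i=get_image('top')
    for r,a,c in blobs(lid(i),box,150): print('top lid',onz('top',r[0],.088)[:2].round(4),a)
    return i
E
python3 -c "
from h import *
go([.458,-.0215,.15],down(-18))
wlid();i=tlid();cv2.imwrite('pics/t1.png',i)"
```

```text
pos [ 0.467  -0.0254  0.1397] F [ 0.97 -0.36  0.8 ] w 1.0 j [ 0.52  0.02 -0.53  1.97  0.01  1.16 -0.33]
tool shift total (units of 25mm) [-0.41  0.03 -0.39] | after rot: [-0.41  0.04 -0.39]  rot total(units) [-0.004 -0.004  0.001] rows rot 0.1 rows lin 0.6
wrist lid [239. 200.] [68. 80.] [ 0.4608 -0.0132] yaw -18.3
top lid [0.4795 0.1694] 264.5
top lid [ 0.4824 -0.0159] 707.0
top lid [ 0.6613 -0.1717] 248.5
```

Call:
play_rows:
  targets:
    - {"claw": 0,"linear": [0,0.1,-0.4],"rotation": [0,0,0]}
    - {"claw": 0,"linear": [0.9,0.05,0],"rotation": [0,0,0]}
    - {"claw": 0,"linear": [0.9,0.05,0],"rotation": [0,0,0]}
    - {"claw": 0,"linear": [0.9,0.05,0],"rotation": [0,0,0]}
    - {"claw": 0,"linear": [0.9,0.05,0],"rotation": [0,0,0]}
    - {"claw": 0,"linear": [0.3,0.05,0],"rotation": [0,0,0]}
    - {"claw": 0,"linear": [0,0,0],"rotation": [0,0,0]}

```text
time: 9.3
position: [0.4639, -0.0153, 0.0401]
tool_rot: [0.26, 1.557, -0.254]
ft_force: [-1.1, -0.7, 0.5]
grip_width: 1.006
```

```bash
python3 -c "
from h import *
go([.459,-.019,.037],down(-18))"
```

```text
pos [ 0.4639 -0.0153  0.0401] F [-1.08 -0.72  0.52] w 1.006 j [ 0.49  0.14 -0.54  2.08  0.09  0.94 -0.42]
tool shift total (units of 25mm) [ 0.12 -0.2  -0.14] | after rot: [ 0.13 -0.2  -0.14]  rot total(units) [-0.009 -0.001 -0.002] rows rot 0.1 rows lin 0.3
```

Good enough; grip, lift and weigh tin 2.

Call:
play_rows:
  targets:
    - {"claw": 0.3,"linear": [0,-0.15,-0.14],"rotation": [0,0,0]}
    - {"claw": 0.7,"linear": [0,0,0],"rotation": [0,0,0]}
    - {"claw": 0.7,"linear": [0,0,0],"rotation": [0,0,0]}
    - {"claw": 0.7,"linear": [0,0,0],"rotation": [0,0,0]}
    - {"claw": 0.7,"linear": [0,0,0],"rotation": [0,0,0]}
    - {"claw": 0.7,"linear": [0,0,0],"rotation": [0,0,0]}

```text
time: 9.8
position: [0.4618, -0.0188, 0.0443]
tool_rot: [0.261, 1.551, -0.255]
ft_force: [0.6, 0.4, -1.6]
grip_width: 0.682
```

Call:
play_rows:
  targets:
    - {"claw": 0.7,"linear": [-0.6,0,0],"rotation": [0,0,0]}
    - {"claw": 0.7,"linear": [-0.8,0,0],"rotation": [0,0,0]}
    - {"claw": 0.7,"linear": [-0.8,0,0],"rotation": [0,0,0]}
    - {"claw": 0.7,"linear": [0,0,0],"rotation": [0,0,0]}
    - {"claw": 0.7,"linear": [0,0,0],"rotation": [0,0,0]}
    - {"claw": 0.7,"linear": [0,0,0],"rotation": [0,0,0]}

```text
time: 10.3
position: [0.4609, -0.019, 0.1011]
tool_rot: [0.261, 1.551, -0.256]
ft_force: [0.8, 0.2, -1.0]
grip_width: 0.681
```

```bash
python3 -c "
from h import *
f=[]
for k in range(8):
  i=get_image('top');f.append(get_state()['ft_force'][2])
print(np.round(f,1),np.mean(f))
go([.643,.103,.10],down(0))
i=cv2.imread('pics/top0.png')
for n,uv in (('bowl',(114,234)),('sauce',(209,145)),('jar',(231,179)),('cup',(265,138))):print(n,onz('top',uv,.06).round(3))
"
```

```text
[-2.4 -1.5 -2.  -1.4 -1.2 -1.7 -1.1 -0.8] -1.5210540383265672
pos [ 0.4603 -0.0189  0.1007] F [-0.28 -0.56 -0.84] w 0.688 j [ 0.52  0.04 -0.54  2.04  0.02  1.06 -0.36]
tool shift total (units of 25mm) [0.06 6.98 5.34] | after rot: [0.03 4.88 7.31]  rot total(units) [-0.21   0.002 -0.002] rows rot 2.6 rows lin 9.2
bowl [0.51  0.367 0.06 ]
sauce [0.788 0.072 0.06 ]
jar [0.68  0.003 0.06 ]
cup [ 0.81  -0.105  0.06 ]
```

Call:
play_rows:
  targets:
    - {"claw": 0.7,"linear": [0,0,0],"rotation": [-0.075,0,0]}
    - {"claw": 0.7,"linear": [0,0,0],"rotation": [-0.075,0,0]}
    - {"claw": 0.7,"linear": [0,0,0],"rotation": [-0.07,0,0]}
    - {"claw": 0.7,"linear": [0,0,0],"rotation": [0,0,0]}

```text
time: 11.03
position: [0.4599, -0.0188, 0.0998]
tool_rot: [-0.022, 1.569, 0.028]
ft_force: [0.3, 0.7, -2.6]
grip_width: 0.685
```

Call:
play_rows:
  targets:
    - {"claw": 0.7,"linear": [-0.05,0.4,0.6],"rotation": [0,0,0]}
    - {"claw": 0.7,"linear": [0,0.55,0.8],"rotation": [0,0,0]}
    - {"claw": 0.7,"linear": [0,0.55,0.8],"rotation": [0,0,0]}
    - {"claw": 0.7,"linear": [0,0.55,0.8],"rotation": [0,0,0]}
    - {"claw": 0.7,"linear": [0,0.55,0.8],"rotation": [0,0,0]}
    - {"claw": 0.7,"linear": [0,0.55,0.8],"rotation": [0,0,0]}
    - {"claw": 0.7,"linear": [0,0.55,0.8],"rotation": [0,0,0]}
    - {"claw": 0.7,"linear": [0,0.55,0.8],"rotation": [0,0,0]}
    - {"claw": 0.7,"linear": [0,0.2,0.5],"rotation": [0,0,0]}
    - {"claw": 0.7,"linear": [0,0,0],"rotation": [0,0,0]}

```text
time: 11.87
position: [0.6313, 0.0967, 0.0968]
tool_rot: [0.011, 1.574, -0.007]
ft_force: [-0.1, -1.5, -1.5]
grip_width: 0.685
```

```bash
python3 -c "
from h import *
go([.643,.103,.049],down(0))"
```

```text
pos [0.6313 0.0967 0.0968] F [-0.07 -1.51 -1.48] w 0.685 j [ 0.26  0.45 -0.57  1.61  0.25  1.17 -0.38]
tool shift total (units of 25mm) [1.91 0.25 0.47] | after rot: [1.91 0.25 0.47]  rot total(units) [-0.007 -0.002 -0.002] rows rot 0.1 rows lin 2.1
```

Call:
play_rows:
  targets:
    - {"claw": 0.7,"linear": [0.3,0.25,0.45],"rotation": [0,0,0]}
    - {"claw": 0.7,"linear": [0.6,0,0],"rotation": [0,0,0]}
    - {"claw": 0.7,"linear": [0.5,0,0],"rotation": [0,0,0]}
    - {"claw": 0.7,"linear": [0.2,0,0],"rotation": [0,0,0]}
    - {"claw": 0.7,"linear": [0.1,0,0],"rotation": [0,0,0]}
    - {"claw": 0.7,"linear": [0.1,0,0],"rotation": [0,0,0]}

```text
time: 12.37
position: [0.6395, 0.1011, 0.0479]
tool_rot: [0.018, 1.58, -0.017]
ft_force: [-6.9, -1.2, 23.3]
grip_width: 0.682
```

Call:
play_rows:
  targets:
    - {"claw": 0.7,"linear": [0.1,0,0],"rotation": [0,0,0]}

```text
time: 12.45
position: [0.6395, 0.1012, 0.0479]
tool_rot: [0.018, 1.579, -0.017]
ft_force: [-6.5, -0.0, 17.4]
grip_width: 0.685
```

Call:
play_rows:
  targets:
    - {"claw": 0.7,"linear": [0.1,0,0],"rotation": [0,0,0]}

```text
time: 12.53
position: [0.6395, 0.1012, 0.048]
tool_rot: [0.018, 1.578, -0.018]
ft_force: [-4.6, -1.2, 10.1]
grip_width: 0.684
```

Call:
play_rows:
  targets:
    - {"claw": 0.4,"linear": [0,0,0],"rotation": [0,0,0]}
    - {"claw": 0,"linear": [0,0,0],"rotation": [0,0,0]}
    - {"claw": 0,"linear": [0,0,0],"rotation": [0,0,0]}
    - {"claw": 0,"linear": [0,0,0],"rotation": [0,0,0]}
    - {"claw": 0,"linear": [-0.8,0,0],"rotation": [0,0,0]}
    - {"claw": 0,"linear": [-1,0,0],"rotation": [0,0,0]}
    - {"claw": 0,"linear": [-1,0,0],"rotation": [0,0,0]}
    - {"claw": 0,"linear": [-1,0,0],"rotation": [0,0,0]}
    - {"claw": 0,"linear": [0,0,0],"rotation": [0,0,0]}

```text
time: 13.28
position: [0.6379, 0.0981, 0.146]
tool_rot: [0.019, 1.581, -0.023]
ft_force: [1.2, 0.5, 0.8]
grip_width: 0.995
```

```bash
python3 -c "
from h import *
go([.4795,.1694,.145],down(10))"
```

```text
pos [0.6379 0.0981 0.146 ] F [1.17 0.48 0.85] w 0.995 j [ 0.25  0.42 -0.58  1.53  0.24  1.27 -0.39]
tool shift total (units of 25mm) [ 0.1   2.68 -6.41] | after rot: [ 0.04  3.91 -5.75]  rot total(units) [-0.128 -0.006  0.001] rows rot 1.6 rows lin 7.2
```

Call:
play_rows:
  targets:
    - {"claw": 0,"linear": [0,0,0],"rotation": [-0.07,0,0]}
    - {"claw": 0,"linear": [0,0,0],"rotation": [-0.058,0,0]}
    - {"claw": 0,"linear": [0,0.55,-0.8],"rotation": [0,0,0]}
    - {"claw": 0,"linear": [0,0.55,-0.8],"rotation": [0,0,0]}
    - {"claw": 0,"linear": [0,0.55,-0.8],"rotation": [0,0,0]}
    - {"claw": 0,"linear": [0,0.55,-0.8],"rotation": [0,0,0]}
    - {"claw": 0,"linear": [0,0.55,-0.8],"rotation": [0,0,0]}
    - {"claw": 0,"linear": [0,0.55,-0.8],"rotation": [0,0,0]}
    - {"claw": 0,"linear": [0,0.3,-0.6],"rotation": [0,0,0]}
    - {"claw": 0,"linear": [0,0,0],"rotation": [0,0,0]}

```text
time: 14.12
position: [0.4837, 0.1615, 0.1433]
tool_rot: [-0.142, 1.575, 0.137]
ft_force: [0.5, 0.1, -0.4]
grip_width: 0.998
```

```bash
python3 -c "
from h import *
go([.4795,.1694,.037],down(10))
i=wlid();cv2.imwrite('pics/w2.png',i);i=tlid();cv2.imwrite('pics/t2.png',i)"
```

```text
pos [0.4837 0.1615 0.1433] F [ 0.54  0.13 -0.45] w 0.998 j [ 0.29  0.14 -0.71  1.87  0.1   1.18 -0.27]
tool shift total (units of 25mm) [ 4.25  0.35 -0.07] | after rot: [ 4.25  0.34 -0.11]  rot total(units) [ 0.002 -0.006  0.002] rows rot 0.1 rows lin 4.4
wrist lid [252. 191.] [80. 77.] [0.4804 0.1754] yaw 6.6
wrist lid [379. 139.] [ 19. 205.] [0.5526 0.2237] yaw -1.4
top lid [0.4916 0.1881] 1663.0
top lid [0.6379 0.0979] 264.0
top lid [ 0.6609 -0.1721] 245.5
```

View pics/t2.png

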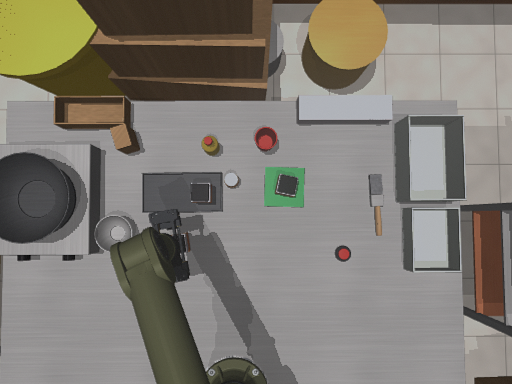

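Call:
play_rows:
  targets:
    - {"claw": 0,"linear": [0.5,0.25,-0.1],"rotation": [0,0,0]}
    - {"claw": 0,"linear": [0.9,0.1,0],"rotation": [0,0,0]}
    - {"claw": 0,"linear": [0.9,0.05,0],"rotation": [0,0,0]}
    - {"claw": 0,"linear": [0.9,0.05,0],"rotation": [0,0,0]}
    - {"claw": 0,"linear": [0.7,0.05,0],"rotation": [0,0,0]}
    - {"claw": 0,"linear": [0.1,0,0],"rotation": [0,0,0]}

```text
time: 14.72
position: [0.4932, 0.1674, 0.0416]
tool_rot: [-0.13, 1.562, 0.127]
ft_force: [-0.9, -0.6, 0.2]
grip_width: 1.001
```

```bash
python3 -c "
from h import *
go([.4795,.1704,.037],down(9))"
```

```text
pos [0.4932 0.1674 0.0416] F [-0.87 -0.55  0.16] w 1.001 j [ 0.23  0.28 -0.68  1.95  0.22  0.98 -0.39]
tool shift total (units of 25mm) [ 0.18  0.21 -0.52] | after rot: [ 0.18  0.2  -0.52]  rot total(units) [0.004 0.003 0.001] rows rot 0.1 rows lin 0.6
```

Call:
play_rows:
  targets:
    - {"claw": 0,"linear": [0.1,0.15,-0.5],"rotation": [0,0,0]}
    - {"claw": 0,"linear": [0,0,0],"rotation": [0,0,0]}
    - {"claw": 0.4,"linear": [0,0,0],"rotation": [0,0,0]}
    - {"claw": 0.7,"linear": [0,0,0],"rotation": [0,0,0]}
    - {"claw": 0.7,"linear": [0,0,0],"rotation": [0,0,0]}
    - {"claw": 0.7,"linear": [0,0,0],"rotation": [0,0,0]}
    - {"claw": 0.7,"linear": [0,0,0],"rotation": [0,0,0]}
    - {"claw": 0.7,"linear": [0,0,0],"rotation": [0,0,0]}

```text
time: 15.38
position: [0.4871, 0.1663, 0.0403]
tool_rot: [-0.123, 1.56, 0.122]
ft_force: [0.0, -0.8, -3.6]
grip_width: 0.687
```

Call:
play_rows:
  targets:
    - {"claw": 0.7,"linear": [-0.6,0,0],"rotation": [0,0,0]}
    - {"claw": 0.7,"linear": [-0.8,0,0],"rotation": [0,0,0]}
    - {"claw": 0.7,"linear": [-0.8,0,0],"rotation": [0,0,0]}
    - {"claw": 0.7,"linear": [0,0,0],"rotation": [0,0,0]}
    - {"claw": 0.7,"linear": [0,0,0],"rotation": [0,0,0]}
    - {"claw": 0.7,"linear": [0,0,0],"rotation": [0,0,0]}

```text
time: 15.88
position: [0.485, 0.165, 0.0941]
tool_rot: [-0.123, 1.564, 0.122]
ft_force: [0.0, 0.2, -3.3]
grip_width: 0.682
```

```bash
python3 -c "
from h import *
f=[]
for k in range(8):
  i=get_image('top');f.append(get_state()['ft_force'][2])
print(np.round(f,1),np.mean(f))
go([.643,.225,.10],down(9))
"
```

```text
[-2.6 -2.6 -3.8 -2.7 -3.2 -3.5 -3.3 -3.2] -3.1082630038878793
pos [0.4847 0.1651 0.0941] F [ 0.01 -0.01 -3.23] w 0.685 j [ 0.27  0.19 -0.7   1.92  0.14  1.07 -0.34]
tool shift total (units of 25mm) [-0.22  1.38  6.63] | after rot: [-0.24  1.38  6.63]  rot total(units) [-0.     0.001  0.001] rows rot 0.0 rows lin 7.1
```

Call:
play_rows:
  targets:
    - {"claw": 0.7,"linear": [-0.15,0.1,0.5],"rotation": [0,0,0]}
    - {"claw": 0.7,"linear": [-0.05,0.18,0.85],"rotation": [0,0,0]}
    - {"claw": 0.7,"linear": [-0.05,0.18,0.85],"rotation": [0,0,0]}
    - {"claw": 0.7,"linear": [-0.05,0.18,0.85],"rotation": [0,0,0]}
    - {"claw": 0.7,"linear": [-0.05,0.18,0.85],"rotation": [0,0,0]}
    - {"claw": 0.7,"linear": [-0.05,0.18,0.85],"rotation": [0,0,0]}
    - {"claw": 0.7,"linear": [-0.05,0.18,0.85],"rotation": [0,0,0]}
    - {"claw": 0.7,"linear": [0,0.1,0.7],"rotation": [0,0,0]}
    - {"claw": 0.7,"linear": [0,0,0],"rotation": [0,0,0]}
    - {"claw": 0.7,"linear": [0,0,0],"rotation": [0,0,0]}

```text
time: 17.12
position: [0.6405, 0.2207, 0.0998]
tool_rot: [-0.123, 1.572, 0.116]
ft_force: [0.1, 0.5, -3.0]
grip_width: 0.689
```

```bash
python3 -c "
from h import *
go([.643,.225,.046],down(5))"
```

```text
pos [0.6405 0.2207 0.0998] F [ 0.13  0.46 -3.04] w 0.689 j [ 0.09  0.54 -0.63  1.5   0.33  1.22 -0.44]
tool shift total (units of 25mm) [2.15 0.16 0.13] | after rot: [2.15 0.16 0.11]  rot total(units) [ 0.042 -0.003  0.003] rows rot 0.5 rows lin 2.3
```

Call:
play_rows:
  targets:
    - {"claw": 0.7,"linear": [0.4,0.15,0.1],"rotation": [0.04,0,0]}
    - {"claw": 0.7,"linear": [0.6,0,0],"rotation": [0,0,0]}
    - {"claw": 0.7,"linear": [0.5,0,0],"rotation": [0,0,0]}
    - {"claw": 0.7,"linear": [0.25,0,0],"rotation": [0,0,0]}
    - {"claw": 0.7,"linear": [0.1,0,0],"rotation": [0,0,0]}
    - {"claw": 0.7,"linear": [0.1,0,0],"rotation": [0,0,0]}

```text
time: 17.62
position: [0.6391, 0.2223, 0.0457]
tool_rot: [-0.078, 1.578, 0.066]
ft_force: [1.0, -0.3, -3.4]
grip_width: 0.682
```

Call:
play_rows:
  targets:
    - {"claw": 0.7,"linear": [0.1,0,0],"rotation": [0,0,0]}

```text
time: 17.7
position: [0.6389, 0.2219, 0.0446]
tool_rot: [-0.078, 1.578, 0.066]
ft_force: [-5.9, -3.8, 18.8]
grip_width: 0.681
```

Call:
play_rows:
  targets:
    - {"claw": 0.7,"linear": [0.1,0,0],"rotation": [0,0,0]}

```text
time: 17.78
position: [0.639, 0.2219, 0.0447]
tool_rot: [-0.079, 1.578, 0.066]
ft_force: [-7.1, -2.4, 12.0]
grip_width: 0.686
```

Call:
play_rows:
  targets:
    - {"claw": 0.4,"linear": [0,0,0],"rotation": [0,0,0]}
    - {"claw": 0,"linear": [0,0,0],"rotation": [0,0,0]}
    - {"claw": 0,"linear": [0,0,0],"rotation": [0,0,0]}
    - {"claw": 0,"linear": [0,0,0],"rotation": [0,0,0]}
    - {"claw": 0,"linear": [-0.8,0,0],"rotation": [0,0,0]}
    - {"claw": 0,"linear": [-1,0,0],"rotation": [0,0,0]}
    - {"claw": 0,"linear": [-1,0,0],"rotation": [0,0,0]}
    - {"claw": 0,"linear": [-1,0,0],"rotation": [0,0,0]}
    - {"claw": 0,"linear": [-1,0,0],"rotation": [0,0,0]}
    - {"claw": 0,"linear": [-1,0,0],"rotation": [0,0,0]}

```text
time: 18.62
position: [0.639, 0.222, 0.1928]
tool_rot: [-0.08, 1.581, 0.066]
ft_force: [0.5, 0.1, 0.2]
grip_width: 0.998
```

Call:
play_rows:
  targets:
    - {"claw": 0,"linear": [-0.4,-0.9,-0.3],"rotation": [0,0,0]}
    - {"claw": 0,"linear": [-0.4,-0.9,-0.3],"rotation": [0,0,0]}
    - {"claw": 0,"linear": [-0.4,-0.9,-0.3],"rotation": [0,0,0]}
    - {"claw": 0,"linear": [-0.4,-0.9,-0.3],"rotation": [0,0,0]}
    - {"claw": 0,"linear": [-0.4,-0.9,-0.3],"rotation": [0,0,0]}
    - {"claw": 0,"linear": [-0.4,-0.9,-0.3],"rotation": [0,0,0]}
    - {"claw": 0,"linear": [-0.4,-0.9,-0.3],"rotation": [0,0,0]}
    - {"claw": 0,"linear": [-0.4,-0.9,-0.3],"rotation": [0,0,0]}
    - {"claw": 0,"linear": [-0.4,-0.9,-0.3],"rotation": [0,0,0]}
    - {"claw": 0,"linear": [-0.4,-0.9,-0.3],"rotation": [0,0,0]}

```text
time: 19.45
position: [0.588, -0.0066, 0.3079]
tool_rot: [-0.086, 1.561, 0.085]
ft_force: [0.0, -0.0, 0.4]
grip_width: 1.001
```

Call:
play_rows:
  targets:
    - {"claw": 0,"linear": [0,0,0],"rotation": [0.08,0,0]}
    - {"claw": 0,"linear": [0,0,0],"rotation": [0.08,0,0]}
    - {"claw": 0,"linear": [0,0,0],"rotation": [0.08,0,0]}
    - {"claw": 0,"linear": [0,0,0],"rotation": [0.08,0,0]}
    - {"claw": 0,"linear": [0,0,0],"rotation": [0.08,0,0]}

```text
time: 19.87
position: [0.5897, -0.0172, 0.3139]
tool_rot: [0.407, 1.512, -0.409]
ft_force: [0.4, 0.6, 0.8]
grip_width: 1.003
```

```bash
cat >> h.py <<'E'
def side(psi,th,roll=0):
    "tool x along yaw psi, th deg below horizontal, y up; then rolled about x"
    a,t=np.radians([psi,th]);x=np.array([np.cos(t)*np.cos(a),np.cos(t)*np.sin(a),-np.sin(t)]);z=np.array([np.sin(a),-np.cos(a),0])
    return np.c_[x,np.cross(z,x),z]@R.from_euler('x',roll,degrees=True).as_matrix()
E
python3 -c "
from h import *
go([.5,-.13,.3],side(-14,90));i=tlid();cv2.imwrite('pics/t3.png',i)"
```

```text
pos [ 0.5897 -0.0172  0.3139] F [0.37 0.57 0.77] w 1.003 j [ 0.44  0.19 -0.53  1.46  0.1   1.5  -0.61]
tool shift total (units of 25mm) [ 0.52 -5.7  -0.87] | after rot: [ 0.55 -2.39  5.24]  rot total(units) [ 0.823  0.009 -0.01 ] rows rot 10.3 rows lin 6.0
top lid [0.6379 0.2249] 248.0
top lid [ 0.6815 -0.1877] 251.5
top lid [0.6257 0.0047] 502.0
```

Call:
play_rows:
  targets:
    - {"claw": 0,"linear": [0,0,0],"rotation": [0.08,0,0]}
    - {"claw": 0,"linear": [0,0,0],"rotation": [0.08,0,0]}
    - {"claw": 0,"linear": [0,0,0],"rotation": [0.08,0,0]}
    - {"claw": 0,"linear": [0,0,0],"rotation": [0.08,0,0]}
    - {"claw": 0,"linear": [0,0,0],"rotation": [0.08,0,0]}
    - {"claw": 0,"linear": [0,0,0],"rotation": [0.08,0,0]}
    - {"claw": 0,"linear": [0,0,0],"rotation": [0.08,0,0]}
    - {"claw": 0,"linear": [0,0,0],"rotation": [0.08,0,0]}
    - {"claw": 0,"linear": [0,0,0],"rotation": [0.08,0,0]}
    - {"claw": 0,"linear": [0,0,0],"rotation": [0.08,0,0]}

```text
time: 20.75
position: [0.5912, -0.0151, 0.3166]
tool_rot: [1.361, 1.087, -1.334]
ft_force: [-0.5, -0.7, 0.6]
grip_width: 0.999
```

```bash
python3 -c "
from h import *
go([.53,-.14,.3],side(-15,90));i=tlid((230,150,330,215));cv2.imwrite('pics/t4.png',cv2.resize(i[130:230,130:330],None,fx=4,fy=4,interpolation=cv2.INTER_CUBIC))"
```

```text
pos [ 0.5912 -0.0151  0.3166] F [-0.47 -0.71  0.56] w 0.999 j [ 0.35  0.17 -0.43  1.46  0.08  1.5  -1.85]
tool shift total (units of 25mm) [ 0.63 -1.44  5.38] | after rot: [ 0.66 -1.07  5.46]  rot total(units) [ 0.042  0.    -0.017] rows rot 0.6 rows lin 5.8
top lid [ 0.6296 -0.0659] 427.5
top lid [ 0.6806 -0.1887] 251.0
```

View pics/t4.png

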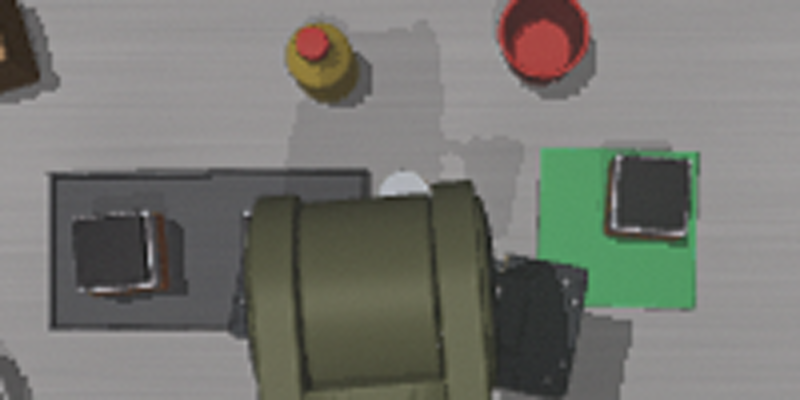

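```bash
cat > k.py <<'E'
from h import *
from scipy.optimize import least_squares
D=[([1.11708,.32182,-.0701,1.45168,.02261,1.37079,-.05693],[.29282,-.57969,.22146],[.859024,1.39663,-.857539]),
([.93,.11,-.25,1.73,.03,1.33,.19],[.3936,-.3642,.2131],[.388,1.551,-.375]),
([.72,.12,-.44,1.82,.05,1.23,.13],[.4865,-.1801,.163],[.115,1.586,-.095]),
([.69,.2,-.44,1.9,.09,1.1,.05],[.4882,-.1725,.092],[.134,1.593,-.124]),
([.55,.47,-.42,1.51,.2,1.21,-.15],[.6456,-.1811,.1124],[.199,1.566,-.196]),
([.52,.02,-.53,1.97,.01,1.16,-.33],[.467,-.0254,.1397],[.252,1.562,-.252]),
([.26,.45,-.57,1.61,.25,1.17,-.38],[.6313,.0967,.0968],[.011,1.574,-.007]),
([.23,.28,-.68,1.95,.22,.98,-.39],[.4932,.1674,.0416],[-.13,1.562,.127]),
([.09,.54,-.63,1.5,.33,1.22,-.44],[.6405,.2207,.0998],[-.123,1.572,.116]),
([.44,.19,-.53,1.46,.1,1.5,-.61],[.5897,-.0172,.3139],[.407,1.512,-.409]),
([.35,.17,-.43,1.46,.08,1.5,-1.85],[.5912,-.0151,.3166],[1.361,1.087,-1.334])]
def fk(j,p):
    h,L1,L2,L3,a,b,c=p[:7];s=-1
    E=R.from_euler
    r=E('z',-j[0])*E('y',j[1]);x=np.array([0,0,h])+r.apply([a,0,L1])
    r=r*E('z',s*j[2])*E('y',j[3]);x=x+r.apply([b,0,L2])
    r=r*E('z',s*j[4])*E('y',j[5]);r=r*E('z',s*j[6]);x=x+r.apply([0,0,L3])+r.apply([0,0,0])
    return x,r
T0=R.from_matrix(np.array([[0,0,1],[0,1,0],[1,0,0]])@np.diag([1,1,1]))
def res(p):
    o=[]
    for j,x,t in D:
        y,r=fk(j,p);o+=list(y-x)
    return np.array(o)
P=least_squares(res,[.33,.4,.4,.3,0,0,0]).x
def rot_fix():
    return R.concatenate([fk(j,P)[1].inv()*R.from_rotvec(t) for j,x,t in D]).mean()
M=rot_fix()
LO=np.array([-2.86,-.3,-1.38,.06,-1.56,.09,-2.69]);HI=np.array([2.86,2.09,1.24,2.45,4.7,2.05,2.69])
def ik(pos,Rt,j0,reg=.01):
    def f(j):
        x,r=fk(j,P);return np.r_[(x-pos)*10,((r*M).inv()*R.from_matrix(Rt)).as_rotvec()*2,reg*(j-j0)]
    s=least_squares(f,np.clip(j0,LO+.02,HI-.02),bounds=(LO+.01,HI-.01));e=f(s.x)
    return s.x,np.linalg.norm(e[:3])/10,np.degrees(np.linalg.norm(e[3:6])/2)
E
python3 - <<'E'
from k import *
print(P.round(3),"max res",abs(res(P)).max(), M.as_matrix().round(2))
print([round(np.degrees(((fk(j,P)[1]*M).inv()*R.from_rotvec(t)).magnitude()),1) for j,x,t in D])
j0=np.array(D[-1][0])
c=np.array([.681,-.188,.065])
for th in (25,35,45,60,75):
    Rt=side(-5,th);j,e,a=ik(c+Rt[:,0]*.014,Rt,j0);print("grasp",th,j.round(2),round(e,4),round(a,2))
for z in(.3,.5,.7):
  for phi in (20,0,-15,-30):
    for roll in(0,-180):
      Rt=side(-15,phi,roll);jj=j0.copy();jj[6]+=np.pi*(roll<0)
      j,e,a=ik(np.array([.65,-.17,z]),Rt,jj);print("flip z",z,phi,roll,j.round(2),round(e,4),round(a,2))
E
```

```text
Traceback (most recent call last):
  File "k.py", line 21, in <module>
    T0=R.from_matrix(np.array([[0,0,1],[0,1,0],[1,0,0]])@np.diag([1,1,1]))
  File "scipy/spatial/transform/_rotation.pyx", line 1143, in scipy.spatial.transform._rotation.Rotation.from_matrix
ValueError: Non-positive determinant (left-handed or null coordinate frame) in rotation matrix 0: [[0. 0. 1.]
 [0. 1. 0.]
 [1. 0. 0.]].
```

```bash
sed -i '/^T0=/d' k.py; cat > kt.py <<'E'
from k import *
print(P.round(3),"max res",abs(res(P)).max(), M.as_matrix().round(2).tolist())
print([round(np.degrees(((fk(j,P)[1]*M).inv()*R.from_rotvec(t)).magnitude()),1) for j,x,t in D])
j0=np.array(D[-1][0])
c=np.array([.681,-.188,.065])
for th in (25,35,45,60,75):
    Rt=side(-5,th);j,e,a=ik(c+Rt[:,0]*.014,Rt,j0);print("grasp",th,j.round(2),round(e,4),round(a,2))
for z in(.3,.5,.7):
  for phi in (20,0,-15,-30):
    for roll in(0,-180):
      Rt=side(-15,phi,roll);jj=j0.copy();jj[6]+=np.pi*(roll<0)
      j,e,a=ik(np.array([.65,-.17,z]),Rt,jj);print("flip z",z,phi,roll,j.round(2),round(e,4),round(a,2))
E
python3 kt.py
```

```text
[ 0.258  0.471  0.471  0.386  0.039 -0.002  0.   ] max res 0.01981500298819633 [[-0.0, 0.0, -1.0], [0.0, 1.0, 0.0], [1.0, -0.0, -0.0]]
[np.float64(0.2), np.float64(0.4), np.float64(0.4), np.float64(0.5), np.float64(0.3), np.float64(0.4), np.float64(0.5), np.float64(0.3), np.float64(0.2), np.float64(0.2), np.float64(0.3)]
grasp 25 [ 1.59  1.01 -1.37  2.15  2.08  0.25 -2.68] 0.0144 15.29
grasp 35 [ 1.49  0.84 -1.37  2.14  1.83  0.37 -2.68] 0.0079 9.03
grasp 45 [ 1.12  0.41 -0.9   2.14  1.45  0.1  -2.68] 0.0028 3.01
grasp 60 [ 0.75  0.33 -0.51  2.    0.14  0.34 -1.48] 0.0 0.0
grasp 75 [ 0.6   0.42 -0.4   1.75  0.17  0.75 -1.51] 0.0 0.0
flip z 0.3 20 0 [-0.36 -0.29  0.6   2.3   1.24  0.1  -2.68] 0.0106 10.24
flip z 0.3 20 -180 [ 0.92 -0.24 -0.69  2.44  3.24  0.34 -1.81] 0.0002 0.08
flip z 0.3 0 0 [-0.18 -0.29  0.41  2.3   1.21  0.1  -2.68] 0.027 28.88
flip z 0.3 0 -180 [ 1.43  0.11 -1.37  2.44  2.81  0.81 -1.26] 0.0318 7.46
flip z 0.3 -15 0 [-0.06 -0.29  0.28  2.3   1.19  0.1  -2.68] 0.0385 43.0
flip z 0.3 -15 -180 [ 1.43  1.5  -1.37  2.44  3.65  1.37 -0.28] 0.0145 4.65
flip z 0.3 -30 0 
[... 608 characters left out ...]
 2.08  1.12  0.1  -2.68] 0.0678 44.92
flip z 0.5 -30 -180 [ 1.25  0.38 -1.19  2.44  3.16  1.57 -1.18] 0.0 0.01
flip z 0.7 20 0 [ 0.25 -0.29 -0.    1.51  0.01  0.82 -1.58] 0.0177 7.2
flip z 0.7 20 -180 [ 0.24 -0.29 -0.    1.51  0.04  0.82  1.54] 0.0178 7.24
flip z 0.7 0 0 [-0.03 -0.29 -0.02  1.76  1.12  0.62 -2.68] 0.0535 17.27
flip z 0.7 0 -180 [-0.06 -0.29 -0.    2.04  2.05  0.66 -0.51] 0.0488 16.53
flip z 0.7 -15 0 [ 0.23 -0.29 -0.02  1.85  1.11  0.1  -2.68] 0.0881 17.16
flip z 0.7 -15 -180 [ 0.24 -0.29  0.    2.26  3.1   0.81 -1.53] 0.0211 8.43
flip z 0.7 -30 0 [ 0.23 -0.29 -0.02  1.84  1.12  0.1  -2.68] 0.0909 31.22
flip z 0.7 -30 -180 [ 0.33 -0.25 -0.08  2.31  3.11  1.01 -1.57] 0.0 0.02
```

```bash
python3 - <<'E'
from k import *
go([.681,-.188,.17],side(-5,90))
# predict roll by j5 from tool-down carry pose
j=np.array([.35,.2,-.43,1.46,.08,1.5,-1.6])
x0,r0=fk(j,P)
for d in np.arange(0,3.3,.4):
    q=j.copy();q[4]+=d;x,r=fk(q,P);t=(r*M).apply([1,0,0]);print(round(d,1),x.round(2),t.round(2),"tilt",round(np.degrees(np.arccos(-t[2]))))
q=j.copy();q[4]+=.01;x,r=fk(q,P);T=(r0*M);w=(T.inv()*(r*M)).as_rotvec()/.01;v=T.inv().apply(x-x0)/.01
print("twist per rad tool: w",w.round(3),"v",v.round(3))
E
```

```text
pos [ 0.5912 -0.0151  0.3166] F [-1.01  0.18  0.24] w 1.0 j [ 0.35  0.17 -0.43  1.46  0.08  1.5  -1.85]
tool shift total (units of 25mm) [6.   4.75 6.04] | after rot: [5.86 4.18 6.58]  rot total(units) [-0.073  0.002 -0.017] rows rot 0.9 rows lin 10.2
0.0 [ 0.59 -0.01  0.29] [ 0. -0. -1.] tilt 0
0.4 [ 0.61 -0.16  0.32] [ 0.04 -0.39 -0.92] tilt 23
0.8 [ 0.62 -0.28  0.41] [ 0.08 -0.71 -0.7 ] tilt 46
1.2 [ 0.64 -0.36  0.54] [ 0.12 -0.92 -0.37] tilt 69
1.6 [ 0.65 -0.39  0.69] [ 0.15 -0.99  0.02] tilt 91
2.0 [ 0.66 -0.36  0.84] [ 0.17 -0.9   0.41] tilt 114
2.4 [ 0.66 -0.27  0.96] [ 0.18 -0.66  0.73] tilt 137
2.8 [ 0.66 -0.13  1.04] [ 0.16 -0.32  0.93] tilt 159
3.2 [0.65 0.02 1.06] [0.14 0.07 0.99] tilt 171
twist per rad tool: w [-0.071 -0.997  0.029] v [-0.001  0.011  0.385]
```

Great: a swing about the forearm axis (j5) inverts the tin from a plain top-down grasp. Go to tin 3 again.

Call:
play_rows:
  targets:
    - {"claw": 0,"linear": [0,0,0],"rotation": [-0.073,0,-0.017]}
    - {"claw": 0,"linear": [0.4,0.42,0.66],"rotation": [0,0,0]}
    - {"claw": 0,"linear": [0.4,0.42,0.66],"rotation": [0,0,0]}
    - {"claw": 0,"linear": [0.4,0.42,0.66],"rotation": [0,0,0]}
    - {"claw": 0,"linear": [0.4,0.42,0.66],"rotation": [0,0,0]}
    - {"claw": 0,"linear": [0.4,0.42,0.66],"rotation": [0,0,0]}
    - {"claw": 0,"linear": [0.4,0.42,0.66],"rotation": [0,0,0]}
    - {"claw": 0,"linear": [0.4,0.42,0.66],"rotation": [0,0,0]}
    - {"claw": 0,"linear": [0.4,0.42,0.66],"rotation": [0,0,0]}
    - {"claw": 0,"linear": [0.4,0.42,0.66],"rotation": [0,0,0]}

```text
time: 21.63
position: [0.6847, -0.1655, 0.2306]
tool_rot: [1.223, 1.193, -1.212]
ft_force: [-0.4, -0.5, 0.9]
grip_width: 0.999
```

```bash
python3 - <<'E'
from h import *
go([.681,-.188,.145],side(-5,90))
i=wlid(.092);cv2.imwrite('pics/w3.png',i)
E
```

```text
pos [ 0.6847 -0.1655  0.2306] F [-0.44 -0.54  0.91] w 0.999 j [ 0.45  0.45 -0.36  1.29  0.16  1.42 -1.48]
tool shift total (units of 25mm) [ 3.42 -0.17  0.9 ] | after rot: [ 3.42 -0.07  0.91]  rot total(units) [ 0.047  0.001 -0.007] rows rot 0.6 rows lin 3.7
wrist lid [278. 181.] [59. 57.] [ 0.6837 -0.1866] yaw -5.3
```

View pics/w3.png

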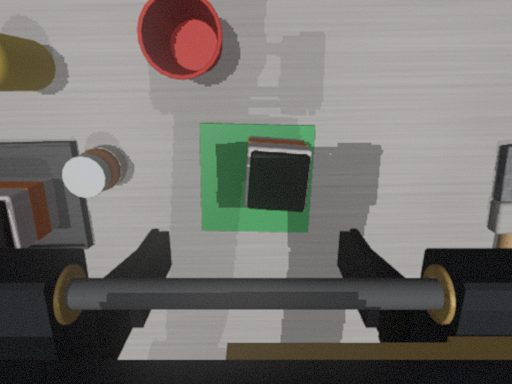

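Call:
play_rows:
  targets:
    - {"claw": 0,"linear": [0.3,0,0.4],"rotation": [0.047,0,-0.007]}
    - {"claw": 0,"linear": [0.8,0,0.4],"rotation": [0,0,0]}
    - {"claw": 0,"linear": [0.9,0,0],"rotation": [0,0,0]}
    - {"claw": 0,"linear": [0.9,0,0],"rotation": [0,0,0]}
    - {"claw": 0,"linear": [0,0,0],"rotation": [0,0,0]}
    - {"claw": 0,"linear": [0,0,0],"rotation": [0,0,0]}

```text
time: 22.18
position: [0.6847, -0.1952, 0.1511]
tool_rot: [1.259, 1.173, -1.265]
ft_force: [0.8, 0.5, 0.5]
grip_width: 1.0
```

```bash
python3 - <<'E'
from h import *
go([.682,-.1875,.038],side(-5,90))
E
```

```text
pos [ 0.6847 -0.1952  0.1511] F [0.79 0.48 0.54] w 1.0 j [ 0.47  0.51 -0.33  1.36  0.17  1.3  -1.51]
tool shift total (units of 25mm) [ 4.52 -0.12 -0.32] | after rot: [ 4.52 -0.14 -0.3 ]  rot total(units) [0.01  0.002 0.001] rows rot 0.1 rows lin 4.7
```

Call:
play_rows:
  targets:
    - {"claw": 0,"linear": [0,-0.12,-0.3],"rotation": [0.01,0,0]}
    - {"claw": 0,"linear": [0.8,0,0],"rotation": [0,0,0]}
    - {"claw": 0,"linear": [0.9,0,0],"rotation": [0,0,0]}
    - {"claw": 0,"linear": [0.9,0,0],"rotation": [0,0,0]}
    - {"claw": 0,"linear": [0.9,0,0],"rotation": [0,0,0]}
    - {"claw": 0,"linear": [0.7,0,0],"rotation": [0,0,0]}
    - {"claw": 0,"linear": [0,0,0],"rotation": [0,0,0]}

```text
time: 22.77
position: [0.691, -0.1819, 0.0583]
tool_rot: [1.272, 1.153, -1.253]
ft_force: [-0.6, 0.4, -0.7]
grip_width: 1.002
```

```bash
python3 - <<'E'
from h import *
go([.682,-.1875,.038],side(-5,90))
E
```

```text
pos [ 0.691  -0.1819  0.0583] F [-0.55  0.36 -0.65] w 1.002 j [ 0.45  0.57 -0.33  1.46  0.2   1.12 -1.55]
tool shift total (units of 25mm) [ 0.81 -0.36  0.25] | after rot: [ 0.81 -0.34  0.26]  rot total(units) [ 0.006  0.002 -0.013] rows rot 0.2 rows lin 1.0
```

Call:
play_rows:
  targets:
    - {"claw": 0,"linear": [0.4,-0.25,0.15],"rotation": [0,0,-0.013]}
    - {"claw": 0,"linear": [0.35,-0.1,0.1],"rotation": [0,0,0]}
    - {"claw": 0,"linear": [0,0,0],"rotation": [0,0,0]}
    - {"claw": 0.4,"linear": [0,0,0],"rotation": [0,0,0]}
    - {"claw": 0.7,"linear": [0,0,0],"rotation": [0,0,0]}
    - {"claw": 0.7,"linear": [0,0,0],"rotation": [0,0,0]}
    - {"claw": 0.7,"linear": [0,0,0],"rotation": [0,0,0]}
    - {"claw": 0.7,"linear": [0,0,0],"rotation": [0,0,0]}
    - {"claw": 0.7,"linear": [0,0,0],"rotation": [0,0,0]}
  newtons: 60

```text
time: 23.52
position: [0.6869, -0.1876, 0.0483]
tool_rot: [1.265, 1.16, -1.259]
ft_force: [0.3, -0.8, -2.8]
grip_width: 0.681
```

```bash
python3 - <<'E'
from h import *
go([.62,-.10,.3],side(-5,90))
E
```

```text
pos [ 0.6869 -0.1876  0.0483] F [ 0.28 -0.78 -2.84] w 0.681 j [ 0.46  0.58 -0.32  1.46  0.2   1.11 -1.55]
tool shift total (units of 25mm) [-10.12  -2.82  -3.23] | after rot: [-10.07  -2.97  -3.26]  rot total(units) [ 0.008  0.004 -0.007] rows rot 0.1 rows lin 11.4
```

Call:
play_rows:
  targets:
    - {"claw": 0.75,"linear": [-0.6,0,0],"rotation": [0,0,0]}
    - {"claw": 0.75,"linear": [-0.9,0,0],"rotation": [0,0,0]}
    - {"claw": 0.75,"linear": [-0.9,0,0],"rotation": [0,0,0]}
    - {"claw": 0.75,"linear": [-0.9,-0.3,-0.3],"rotation": [0,0,0]}
    - {"claw": 0.75,"linear": [-0.9,-0.3,-0.3],"rotation": [0,0,0]}
    - {"claw": 0.75,"linear": [-0.9,-0.3,-0.3],"rotation": [0,0,0]}
    - {"claw": 0.75,"linear": [-0.9,-0.3,-0.3],"rotation": [0,0,0]}
    - {"claw": 0.75,"linear": [-0.9,-0.3,-0.3],"rotation": [0,0,0]}
    - {"claw": 0.75,"linear": [-0.9,-0.3,-0.3],"rotation": [0,0,0]}
    - {"claw": 0.75,"linear": [-0.9,-0.3,-0.3],"rotation": [0,0,0]}

```text
time: 24.35
position: [0.6234, -0.1276, 0.2593]
tool_rot: [1.253, 1.195, -1.287]
ft_force: [-0.4, -0.1, -6.7]
grip_width: 0.684
```

Call:
play_rows:
  targets:
    - {"claw": 0.75,"linear": [-0.9,-0.3,-0.4],"rotation": [0,0,0]}
    - {"claw": 0.75,"linear": [-0.9,-0.3,-0.4],"rotation": [0,0,0]}
    - {"claw": 0.75,"linear": [-0.9,-0.3,-0.4],"rotation": [0,0,0]}
    - {"claw": 0.75,"linear": [-0.5,-0.1,-0.2],"rotation": [0,0,0]}
    - {"claw": 0.75,"linear": [0,0,0],"rotation": [0,0,0]}
    - {"claw": 0.75,"linear": [0,0,0],"rotation": [0,0,0]}

```text
time: 24.85
position: [0.5984, -0.0842, 0.3488]
tool_rot: [1.249, 1.201, -1.282]
ft_force: [0.1, -1.9, -6.6]
grip_width: 0.688
```

```bash
cat >> k.py <<'E'
def twist(d=.01):
    s,q,Rm=S();j=np.array(s['joint_positions']);x0,r0=fk(j,P);T=r0*M
    jj=j.copy();jj[4]+=d;x,r=fk(jj,P);w=(T.inv()*(r*M)).as_rotvec()/d;v=T.inv().apply(x-x0)/d
    print("j",j.round(2),"pos",q.round(3),"tilt-of-tool",round(np.degrees(np.arccos(-Rm[2,0])),1),"F",s['ft_force'].round(1),"w",round(s['grip_width'],3))
    for rad in(.06,): print("per row",rad,"rot",(w*rad/np.pi*2).round(4),"lin",(v*rad/.025).round(3))
E
python3 -c "
from k import *
twist()
i=tlid();cv2.imwrite('pics/t5.png',i)"
```

```text
j [ 0.41  0.24 -0.4   1.32  0.09  1.63 -1.61] pos [ 0.598 -0.084  0.349] tilt-of-tool 1.8 F [ 0.1 -1.9 -6.6] w 0.688
per row 0.06 rot [ 0.0023 -0.0381  0.0015] lin [-0.001  0.037  0.924]
top lid [0.6379 0.0979] 263.0
top lid [0.6378 0.2251] 249.0
```

Call:
play_rows:
  targets:
    - {"claw": 0.75,"linear": [0,0.03,0.5],"rotation": [0,-0.02,0]}
    - {"claw": 0.75,"linear": [0,0.03,0.9],"rotation": [0,-0.038,0]}
    - {"claw": 0.75,"linear": [0,0.03,0.9],"rotation": [0,-0.038,0]}
    - {"claw": 0.75,"linear": [0,0.03,0.9],"rotation": [0,-0.038,0]}
    - {"claw": 0.75,"linear": [0,0.03,0.9],"rotation": [0,-0.038,0]}
    - {"claw": 0.75,"linear": [0,0.03,0.9],"rotation": [0,-0.038,0]}
    - {"claw": 0.75,"linear": [0,0.03,0.9],"rotation": [0,-0.038,0]}
    - {"claw": 0.75,"linear": [0,0.03,0.9],"rotation": [0,-0.038,0]}
    - {"claw": 0.75,"linear": [0,0.03,0.9],"rotation": [0,-0.038,0]}
    - {"claw": 0.75,"linear": [0,0.03,0.9],"rotation": [0,-0.038,0]}

```text
time: 25.73
position: [0.5881, -0.298, 0.3787]
tool_rot: [0.768, 0.812, -1.524]
ft_force: [-0.4, -0.1, -6.9]
grip_width: 0.682
```

```bash
python3 -c "
from k import *
twist()"
```

```text
j [ 0.36  0.27 -0.3   1.33  0.65  1.62 -1.55] pos [ 0.588 -0.298  0.379] tilt-of-tool 33.0 F [-0.4 -0.1 -6.9] w 0.682
per row 0.06 rot [ 0.0017 -0.0382 -0.0006] lin [-0.001 -0.016  0.926]
```

Works as predicted; continue.

Call:
play_rows:
  targets:
    - {"claw": 0.75,"linear": [0,0,0.9],"rotation": [0,-0.038,0]}
    - {"claw": 0.75,"linear": [0,0,0.9],"rotation": [0,-0.038,0]}
    - {"claw": 0.75,"linear": [0,0,0.9],"rotation": [0,-0.038,0]}
    - {"claw": 0.75,"linear": [0,0,0.9],"rotation": [0,-0.038,0]}
    - {"claw": 0.75,"linear": [0,0,0.9],"rotation": [0,-0.038,0]}
    - {"claw": 0.75,"linear": [0,0,0.9],"rotation": [0,-0.038,0]}
    - {"claw": 0.75,"linear": [0,0,0.9],"rotation": [0,-0.038,0]}
    - {"claw": 0.75,"linear": [0,0,0.9],"rotation": [0,-0.038,0]}
    - {"claw": 0.75,"linear": [0,0,0.9],"rotation": [0,-0.038,0]}
    - {"claw": 0.75,"linear": [0,0,0.9],"rotation": [0,-0.038,0]}

```text
time: 26.57
position: [0.5887, -0.4537, 0.5095]
tool_rot: [0.255, 0.414, -1.641]
ft_force: [-0.4, -0.3, -6.6]
grip_width: 0.688
```

Call:
play_rows:
  targets:
    - {"claw": 0.75,"linear": [0,0,0.9],"rotation": [0,-0.038,0]}
    - {"claw": 0.75,"linear": [0,0,0.9],"rotation": [0,-0.038,0]}
    - {"claw": 0.75,"linear": [0,0,0.9],"rotation": [0,-0.038,0]}
    - {"claw": 0.75,"linear": [0,0,0.9],"rotation": [0,-0.038,0]}
    - {"claw": 0.75,"linear": [0,0,0.9],"rotation": [0,-0.038,0]}
    - {"claw": 0.75,"linear": [0,0,0.9],"rotation": [0,-0.038,0]}

```text
time: 27.07
position: [0.604, -0.4953, 0.6138]
tool_rot: [-0.05, 0.18, -1.646]
ft_force: [0.0, -0.8, -6.2]
grip_width: 0.688
```

```bash
python3 -c "
from k import *
twist()"
```

```text
j [ 0.27  0.3  -0.14  1.38  1.54  1.52 -1.52] pos [ 0.604 -0.495  0.614] tilt-of-tool 85.7 F [ 0.  -0.8 -6.2] w 0.688
per row 0.06 rot [-0.002  -0.0381 -0.0018] lin [-0.001 -0.043  0.924]
```

Call:
play_rows:
  targets:
    - {"claw": 0.75,"linear": [0,-0.03,0.9],"rotation": [0,-0.038,0]}
    - {"claw": 0.75,"linear": [0,-0.03,0.9],"rotation": [0,-0.038,0]}
    - {"claw": 0.75,"linear": [0,-0.03,0.9],"rotation": [0,-0.038,0]}
    - {"claw": 0.75,"linear": [0,-0.03,0.9],"rotation": [0,-0.038,0]}
    - {"claw": 0.75,"linear": [0,-0.03,0.9],"rotation": [0,-0.038,0]}
    - {"claw": 0.75,"linear": [0,-0.03,0.9],"rotation": [0,-0.038,0]}
    - {"claw": 0.75,"linear": [0,-0.03,0.9],"rotation": [0,-0.038,0]}
    - {"claw": 0.75,"linear": [0,-0.03,0.9],"rotation": [0,-0.038,0]}
    - {"claw": 0.75,"linear": [0,-0.03,0.9],"rotation": [0,-0.038,0]}
    - {"claw": 0.75,"linear": [0,-0.03,0.9],"rotation": [0,-0.038,0]}

```text
time: 27.9
position: [0.6465, -0.4693, 0.7881]
tool_rot: [-0.547, -0.209, -1.549]
ft_force: [-0.5, -0.0, -6.5]
grip_width: 0.686
```

```bash
python3 -c "
from k import *
twist()"
```

```text
j [ 0.22  0.31 -0.05  1.41  2.09  1.46 -1.57] pos [ 0.647 -0.469  0.788] tilt-of-tool 117.4 F [-0.5 -0.  -6.5] w 0.686
per row 0.06 rot [-0.0043 -0.038   0.0001] lin [-0.001  0.002  0.921]
```

Call:
play_rows:
  targets:
    - {"claw": 0.75,"linear": [0,0,0.9],"rotation": [-0.003,-0.038,0]}
    - {"claw": 0.75,"linear": [0,0,0.9],"rotation": [-0.003,-0.038,0]}
    - {"claw": 0.75,"linear": [0,0,0.9],"rotation": [-0.003,-0.038,0]}
    - {"claw": 0.75,"linear": [0,0,0.9],"rotation": [-0.003,-0.038,0]}
    - {"claw": 0.75,"linear": [0,0,0.9],"rotation": [-0.003,-0.038,0]}
    - {"claw": 0.75,"linear": [0,0,0.9],"rotation": [-0.003,-0.038,0]}
    - {"claw": 0.75,"linear": [0,0,0.9],"rotation": [-0.003,-0.038,0]}
    - {"claw": 0.75,"linear": [0,0,0.9],"rotation": [-0.003,-0.038,0]}
    - {"claw": 0.75,"linear": [0,0,0.9],"rotation": [-0.003,-0.038,0]}
    - {"claw": 0.75,"linear": [0,0,0.9],"rotation": [-0.003,-0.038,0]}

```text
time: 28.73
position: [0.7191, -0.3338, 0.9054]
tool_rot: [-1.065, -0.562, -1.323]
ft_force: [-1.2, -1.3, -7.5]
grip_width: 0.688
```

Call:
play_rows:
  targets:
    - {"claw": 0.75,"linear": [0,0,0],"rotation": [0,0,0]}
    - {"claw": 0.75,"linear": [0,0,0],"rotation": [0,0,0]}
    - {"claw": 0.75,"linear": [0,0,0],"rotation": [0,0,0]}
    - {"claw": 0.75,"linear": [0,0,0],"rotation": [0,0,0]}
    - {"claw": 0.75,"linear": [0,0,0],"rotation": [0,0,0]}
    - {"claw": 0.75,"linear": [0,0,0],"rotation": [0,0,0]}
    - {"claw": 0.75,"linear": [0,0,0],"rotation": [0,0,0]}
    - {"claw": 0.75,"linear": [0,0,0],"rotation": [0,0,0]}
    - {"claw": 0.75,"linear": [0,0,0],"rotation": [0,0,0]}
    - {"claw": 0.75,"linear": [0,0,0],"rotation": [0,0,0]}

```text
time: 29.57
position: [0.7271, -0.3401, 0.8902]
tool_rot: [-1.069, -0.535, -1.314]
ft_force: [0.5, -0.5, -5.8]
grip_width: 0.686
```

```bash
python3 -c "
from k import *
twist();i=tlid((130,150,300,230));cv2.imwrite('pics/t6.png',i);cv2.imwrite('pics/s6.png',get_image('scene'))"
```

```text
j [ 0.16  0.34  0.04  1.44  2.66  1.42 -1.61] pos [ 0.727 -0.34   0.89 ] tilt-of-tool 146.2 F [ 0.5 -0.5 -5.8] w 0.686
per row 0.06 rot [-0.0058 -0.0377  0.0013] lin [-0.001  0.033  0.915]
top lid [0.6378 0.2269] 262.0
top lid [ 0.7169 -0.163 ] 477.5
```

View pics/s6.png

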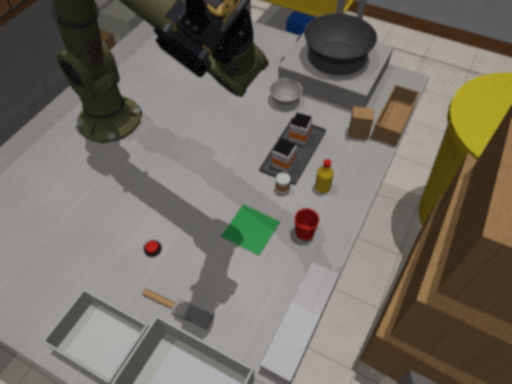

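Call:
play_rows:
  targets:
    - {"claw": 0.75,"linear": [0,0,0.1],"rotation": [0,-0.004,0]}
    - {"claw": 0.75,"linear": [0,0,0.1],"rotation": [0,-0.004,0]}
    - {"claw": 0.75,"linear": [0,0,0.1],"rotation": [0,-0.004,0]}
    - {"claw": 0.75,"linear": [0,0,0.1],"rotation": [0,-0.004,0]}
    - {"claw": 0.75,"linear": [0,0,0.1],"rotation": [0,-0.004,0]}
    - {"claw": 0.75,"linear": [0,0,0.1],"rotation": [0,-0.004,0]}
    - {"claw": 0.75,"linear": [0,0,0.1],"rotation": [0,-0.004,0]}
    - {"claw": 0.75,"linear": [0,0,0.1],"rotation": [0,-0.004,0]}
    - {"claw": 0.75,"linear": [0,0,0.1],"rotation": [0,-0.004,0]}
    - {"claw": 0.75,"linear": [0,0,0.1],"rotation": [0,-0.004,0]}

```text
time: 30.5
position: [0.7333, -0.3152, 0.9029]
tool_rot: [-1.118, -0.588, -1.28]
ft_force: [0.4, 0.1, -6.5]
grip_width: 0.684
```

Call:
play_rows:
  targets:
    - {"claw": 0.75,"linear": [0,0,0],"rotation": [0,0,0]}
    - {"claw": 0.75,"linear": [0,0,0],"rotation": [0,0,0]}
    - {"claw": 0.75,"linear": [0,0,0],"rotation": [0,0,0]}
    - {"claw": 0.75,"linear": [0,0,0],"rotation": [0,0,0]}
    - {"claw": 0.75,"linear": [0,0,0],"rotation": [0,0,0]}
    - {"claw": 0.75,"linear": [0,0,0],"rotation": [0,0,0]}
    - {"claw": 0.75,"linear": [0,0,0],"rotation": [0,0,0]}
    - {"claw": 0.75,"linear": [0,0,0],"rotation": [0,0,0]}
    - {"claw": 0.75,"linear": [0,0,0],"rotation": [0,0,0]}
    - {"claw": 0.75,"linear": [0,0,0],"rotation": [0,0,0]}

```text
time: 31.33
position: [0.7334, -0.3151, 0.9029]
tool_rot: [-1.118, -0.588, -1.28]
ft_force: [0.7, 0.1, -5.7]
grip_width: 0.683
```

Call:
play_rows:
  targets:
    - {"claw": 0.75,"linear": [0,0,0],"rotation": [0,0,0]}
    - {"claw": 0.75,"linear": [0,0,0],"rotation": [0,0,0]}
    - {"claw": 0.75,"linear": [0,0,0],"rotation": [0,0,0]}
    - {"claw": 0.75,"linear": [0,0,0],"rotation": [0,0,0]}
    - {"claw": 0.75,"linear": [0,0,0],"rotation": [0,0,0]}
    - {"claw": 0.75,"linear": [0,0,0],"rotation": [0,0,0]}
    - {"claw": 0.75,"linear": [0,0,0],"rotation": [0,0,0]}
    - {"claw": 0.75,"linear": [0,0,0],"rotation": [0,0,0]}
    - {"claw": 0.75,"linear": [0,0,0],"rotation": [0,0,0]}
    - {"claw": 0.75,"linear": [0,0,0],"rotation": [0,0,0]}

```text
time: 32.17
position: [0.7334, -0.3151, 0.903]
tool_rot: [-1.118, -0.589, -1.28]
ft_force: [0.5, -0.4, -6.5]
grip_width: 0.684
```

Call:
play_rows:
  targets:
    - {"claw": 0.75,"linear": [0,0,0],"rotation": [0,0,0]}
    - {"claw": 0.75,"linear": [0,0,0],"rotation": [0,0,0]}
    - {"claw": 0.75,"linear": [0,0,0],"rotation": [0,0,0]}
    - {"claw": 0.75,"linear": [0,0,0],"rotation": [0,0,0]}
    - {"claw": 0.75,"linear": [0,0,0],"rotation": [0,0,0]}
    - {"claw": 0.75,"linear": [0,0,0],"rotation": [0,0,0]}
    - {"claw": 0.75,"linear": [0,0,0],"rotation": [0,0,0]}
    - {"claw": 0.75,"linear": [0,0,0],"rotation": [0,0,0]}
    - {"claw": 0.75,"linear": [0,0,0],"rotation": [0,0,0]}
    - {"claw": 0.75,"linear": [0,0,0],"rotation": [0,0,0]}

```text
time: 33.0
position: [0.7334, -0.3151, 0.9029]
tool_rot: [-1.118, -0.589, -1.28]
ft_force: [-0.2, -0.0, -6.6]
grip_width: 0.685
```

```bash
python3 -c "
from k import *
twist();cv2.imwrite('pics/w6.png',get_image('wrist'))"
```

```text
j [ 0.15  0.34  0.05  1.44  2.73  1.42 -1.62] pos [ 0.733 -0.315  0.903] tilt-of-tool 149.4 F [-0.2 -0.  -6.6] w 0.685
per row 0.06 rot [-0.0057 -0.0377  0.0017] lin [-0.001  0.041  0.915]
```

View pics/w6.png

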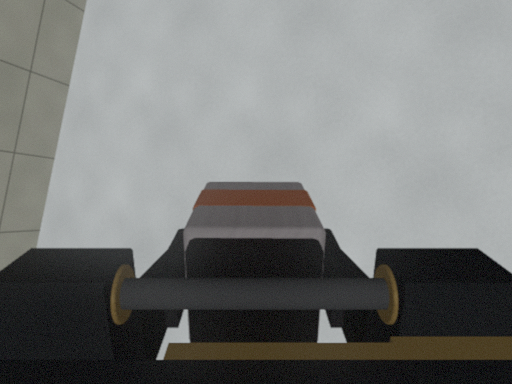

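Call:
play_rows:
  targets:
    - {"claw": 0.75,"linear": [0,-0.03,-0.9],"rotation": [0.005,0.038,0]}
    - {"claw": 0.75,"linear": [0,-0.03,-0.9],"rotation": [0.005,0.038,0]}
    - {"claw": 0.75,"linear": [0,-0.03,-0.9],"rotation": [0.005,0.038,0]}
    - {"claw": 0.75,"linear": [0,-0.03,-0.9],"rotation": [0.005,0.038,0]}
    - {"claw": 0.75,"linear": [0,-0.03,-0.9],"rotation": [0.005,0.038,0]}
    - {"claw": 0.75,"linear": [0,-0.03,-0.9],"rotation": [0.005,0.038,0]}
    - {"claw": 0.75,"linear": [0,-0.03,-0.9],"rotation": [0.005,0.038,0]}
    - {"claw": 0.75,"linear": [0,-0.03,-0.9],"rotation": [0.005,0.038,0]}
    - {"claw": 0.75,"linear": [0,-0.03,-0.9],"rotation": [0.005,0.038,0]}
    - {"claw": 0.75,"linear": [0,-0.03,-0.9],"rotation": [0.005,0.038,0]}

```text
time: 33.88
position: [0.6679, -0.4838, 0.7586]
tool_rot: [-0.582, -0.166, -1.497]
ft_force: [-0.3, -0.6, -6.3]
grip_width: 0.685
```

Call:
play_rows:
  targets:
    - {"claw": 0.75,"linear": [0,0,-0.9],"rotation": [0.003,0.038,0]}
    - {"claw": 0.75,"linear": [0,0,-0.9],"rotation": [0.003,0.038,0]}
    - {"claw": 0.75,"linear": [0,0,-0.9],"rotation": [0.003,0.038,0]}
    - {"claw": 0.75,"linear": [0,0,-0.9],"rotation": [0.003,0.038,0]}
    - {"claw": 0.75,"linear": [0,0,-0.9],"rotation": [0.003,0.038,0]}
    - {"claw": 0.75,"linear": [0,0,-0.9],"rotation": [0.003,0.038,0]}
    - {"claw": 0.75,"linear": [0,0,-0.9],"rotation": [0.003,0.038,0]}
    - {"claw": 0.75,"linear": [0,0,-0.9],"rotation": [0.003,0.038,0]}
    - {"claw": 0.75,"linear": [0,0,-0.9],"rotation": [0.003,0.038,0]}
    - {"claw": 0.75,"linear": [0,0,-0.9],"rotation": [0.003,0.038,0]}

```text
time: 34.72
position: [0.6069, -0.5279, 0.5289]
tool_rot: [-0.02, 0.298, -1.612]
ft_force: [0.1, -0.8, -6.5]
grip_width: 0.685
```

```bash
python3 -c "
from k import *
twist()"
```

```text
j [ 0.32  0.33 -0.14  1.44  1.47  1.43 -1.54] pos [ 0.607 -0.528  0.529] tilt-of-tool 80.3 F [ 0.1 -0.8 -6.5] w 0.685
per row 0.06 rot [-0.0055 -0.0378 -0.0011] lin [-0.001 -0.028  0.917]
```

Call:
play_rows:
  targets:
    - {"claw": 0.75,"linear": [-0.1,0,-0.85],"rotation": [0.003,0.038,0]}
    - {"claw": 0.75,"linear": [-0.1,0,-0.85],"rotation": [0.003,0.038,0]}
    - {"claw": 0.75,"linear": [-0.1,0,-0.85],"rotation": [0.003,0.038,0]}
    - {"claw": 0.75,"linear": [-0.1,0,-0.85],"rotation": [0.003,0.038,0]}
    - {"claw": 0.75,"linear": [-0.1,0,-0.85],"rotation": [0.003,0.038,0]}
    - {"claw": 0.75,"linear": [-0.1,0,-0.85],"rotation": [0.003,0.038,0]}
    - {"claw": 0.75,"linear": [-0.1,0,-0.85],"rotation": [0.003,0.038,0]}
    - {"claw": 0.75,"linear": [-0.1,0,-0.85],"rotation": [0.003,0.038,0]}
    - {"claw": 0.75,"linear": [-0.1,0,-0.85],"rotation": [0.003,0.038,0]}
    - {"claw": 0.75,"linear": [-0.1,0,-0.85],"rotation": [0.003,0.038,0]}

```text
time: 35.55
position: [0.5738, -0.4016, 0.3419]
tool_rot: [0.561, 0.754, -1.601]
ft_force: [1.0, 0.2, -6.5]
grip_width: 0.683
```

```bash
python3 -c "
from k import *
twist();go([.664,-.17,.25],side(-14,90))"
```

```text
j [ 0.39  0.33 -0.25  1.41  0.84  1.52 -1.52] pos [ 0.574 -0.402  0.342] tilt-of-tool 43.6 F [ 1.   0.2 -6.5] w 0.683
per row 0.06 rot [-0.0018 -0.0381 -0.0019] lin [-0.001 -0.045  0.924]
pos [ 0.5738 -0.4016  0.3419] F [ 0.95  0.17 -6.52] w 0.683 j [ 0.39  0.33 -0.25  1.41  0.84  1.52 -1.52]
tool shift total (units of 25mm) [-4.14  3.49 -9.11] | after rot: [ 3.68  1.26 -9.86]  rot total(units) [0.143 0.482 0.056] rows rot 6.4 rows lin 11.0
```

Call:
play_rows:
  targets:
    - {"claw": 0.75,"linear": [-0.3,0.25,-0.7],"rotation": [0.011,0.038,0.004]}
    - {"claw": 0.75,"linear": [-0.3,0.25,-0.7],"rotation": [0.011,0.038,0.004]}
    - {"claw": 0.75,"linear": [-0.2,0.25,-0.7],"rotation": [0.011,0.038,0.004]}
    - {"claw": 0.75,"linear": [-0.2,0.25,-0.7],"rotation": [0.011,0.038,0.004]}
    - {"claw": 0.75,"linear": [-0.1,0.2,-0.7],"rotation": [0.011,0.038,0.004]}
    - {"claw": 0.75,"linear": [-0.1,0.2,-0.7],"rotation": [0.011,0.038,0.004]}
    - {"claw": 0.75,"linear": [0,0.2,-0.7],"rotation": [0.011,0.038,0.004]}
    - {"claw": 0.75,"linear": [0,0.2,-0.7],"rotation": [0.011,0.038,0.004]}
    - {"claw": 0.75,"linear": [0,0.1,-0.7],"rotation": [0.011,0.038,0.004]}
    - {"claw": 0.75,"linear": [0,0.1,-0.7],"rotation": [0.011,0.038,0.004]}

```text
time: 36.38
position: [0.6395, -0.228, 0.2851]
tool_rot: [1.245, 1.04, -1.453]
ft_force: [0.4, -0.6, -6.7]
grip_width: 0.68
```

```bash
python3 -c "
from k import *
go([.664,-.17,.15],side(-14,90))"
```

```text
pos [ 0.6395 -0.228   0.2851] F [ 0.38 -0.56 -6.72] w 0.68 j [ 0.48  0.4  -0.35  1.25  0.26  1.56 -1.64]
tool shift total (units of 25mm) [ 5.03  0.63 -3.15] | after rot: [ 5.41  0.39 -2.49]  rot total(units) [0.021 0.082 0.018] rows rot 1.1 rows lin 6.2
```

Call:
play_rows:
  targets:
    - {"claw": 0.75,"linear": [0,0,0],"rotation": [0.021,0.06,0.018]}
    - {"claw": 0.75,"linear": [0,0,0],"rotation": [0,0.022,0]}
    - {"claw": 0.75,"linear": [0.6,0.06,-0.4],"rotation": [0,0,0]}
    - {"claw": 0.75,"linear": [0.8,0.06,-0.4],"rotation": [0,0,0]}
    - {"claw": 0.75,"linear": [0.8,0.06,-0.4],"rotation": [0,0,0]}
    - {"claw": 0.75,"linear": [0.8,0.06,-0.4],"rotation": [0,0,0]}
    - {"claw": 0.75,"linear": [0.8,0.06,-0.4],"rotation": [0,0,0]}
    - {"claw": 0.75,"linear": [0.8,0.06,-0.4],"rotation": [0,0,0]}
    - {"claw": 0.75,"linear": [0,0,0],"rotation": [0,0,0]}
    - {"claw": 0.75,"linear": [0,0,0],"rotation": [0,0,0]}

```text
time: 37.22
position: [0.6602, -0.183, 0.173]
tool_rot: [1.383, 1.067, -1.402]
ft_force: [0.6, -1.1, -5.4]
grip_width: 0.685
```

```bash
python3 -c "
from k import *
go([.664,-.17,.06],side(-14,90))"
```

```text
pos [ 0.6602 -0.183   0.173 ] F [ 0.64 -1.12 -5.44] w 0.685 j [ 0.5   0.44 -0.37  1.41  0.18  1.32 -1.71]
tool shift total (units of 25mm) [ 4.51  0.01 -0.61] | after rot: [ 4.52  0.02 -0.54]  rot total(units) [-0.007  0.009 -0.001] rows rot 0.1 rows lin 4.7
```

Call:
play_rows:
  targets:
    - {"claw": 0.75,"linear": [0,0,-0.55],"rotation": [0,0.009,0]}
    - {"claw": 0.75,"linear": [0.8,0,0],"rotation": [0,0,0]}
    - {"claw": 0.75,"linear": [0.8,0,0],"rotation": [0,0,0]}
    - {"claw": 0.75,"linear": [0.8,0,0],"rotation": [0,0,0]}
    - {"claw": 0.75,"linear": [0.6,0,0],"rotation": [0,0,0]}
    - {"claw": 0.75,"linear": [0.3,0,0],"rotation": [0,0,0]}
    - {"claw": 0.75,"linear": [0,0,0],"rotation": [0,0,0]}

```text
time: 37.8
position: [0.6708, -0.1739, 0.1023]
tool_rot: [1.404, 1.057, -1.386]
ft_force: [-1.1, 0.6, -6.0]
grip_width: 0.689
```

```bash
python3 -c "
from k import *
go([.664,-.17,.048],side(-14,90))"
```

```text
pos [ 0.6708 -0.1739  0.1023] F [-1.12  0.58 -6.03] w 0.689 j [ 0.48  0.5  -0.37  1.48  0.19  1.18 -1.74]
tool shift total (units of 25mm) [ 2.17 -0.34 -0.08] | after rot: [ 2.17 -0.3  -0.08]  rot total(units) [-0.01   0.001 -0.012] rows rot 0.2 rows lin 2.3
```

Call:
play_rows:
  targets:
    - {"claw": 0.75,"linear": [0.3,-0.3,-0.05],"rotation": [0,0,-0.012]}
    - {"claw": 0.75,"linear": [0.6,-0.05,0],"rotation": [0,0,0]}
    - {"claw": 0.75,"linear": [0.5,-0.05,0],"rotation": [0,0,-0.003]}
    - {"claw": 0.75,"linear": [0.3,0,0],"rotation": [0,0,0]}
    - {"claw": 0.75,"linear": [0.1,0,0],"rotation": [0,0,0]}

```text
time: 38.22
position: [0.6651, -0.1715, 0.063]
tool_rot: [1.399, 1.068, -1.399]
ft_force: [-0.7, 0.6, -6.5]
grip_width: 0.682
```

```bash
python3 -c "
from k import *
go([.664,-.17,.048],side(-14,90))"
```

```text
pos [ 0.6651 -0.1715  0.063 ] F [-0.73  0.56 -6.5 ] w 0.682 j [ 0.48  0.53 -0.36  1.52  0.2   1.13 -1.76]
tool shift total (units of 25mm) [ 0.6  -0.06 -0.05] | after rot: [ 0.6  -0.06 -0.05]  rot total(units) [-0.012  0.002 -0.003] rows rot 0.2 rows lin 0.6
```

Call:
play_rows:
  targets:
    - {"claw": 0.75,"linear": [0.3,-0.05,0],"rotation": [0,0,0]}
    - {"claw": 0.75,"linear": [0.15,0,0],"rotation": [0,0,0]}
    - {"claw": 0.75,"linear": [0.12,0,0],"rotation": [0,0,0]}

```text
time: 38.47
position: [0.6647, -0.1713, 0.0488]
tool_rot: [1.4, 1.067, -1.398]
ft_force: [-0.2, -0.0, -5.7]
grip_width: 0.683
```

Call:
play_rows:
  targets:
    - {"claw": 0.75,"linear": [0.1,0,0],"rotation": [0,0,0]}

```text
time: 38.55
position: [0.6648, -0.1714, 0.0482]
tool_rot: [1.4, 1.067, -1.398]
ft_force: [-9.1, 1.7, 16.4]
grip_width: 0.685
```

Call:
play_rows:
  targets:
    - {"claw": 0.75,"linear": [0.1,0,0],"rotation": [0,0,0]}

```text
time: 38.63
position: [0.6648, -0.1713, 0.0483]
tool_rot: [1.4, 1.067, -1.399]
ft_force: [-6.5, 1.5, 8.4]
grip_width: 0.684
```

Touchdown. Release, rise, and check.

Call:
play_rows:
  targets:
    - {"claw": 0.4,"linear": [0,0,0],"rotation": [0,0,0]}
    - {"claw": 0,"linear": [0,0,0],"rotation": [0,0,0]}
    - {"claw": 0,"linear": [0,0,0],"rotation": [0,0,0]}
    - {"claw": 0,"linear": [0,0,0],"rotation": [0,0,0]}
    - {"claw": 0,"linear": [-0.8,0,0],"rotation": [0,0,0]}
    - {"claw": 0,"linear": [-1,0,0],"rotation": [0,0,0]}
    - {"claw": 0,"linear": [-1,0,0],"rotation": [0,0,0]}
    - {"claw": 0,"linear": [-1,0,0],"rotation": [0,0,0]}
    - {"claw": 0,"linear": [-0.3,0,0],"rotation": [0,0,0]}
    - {"claw": 0,"linear": [0,0,0],"rotation": [0,0,0]}

```text
time: 39.47
position: [0.6705, -0.1716, 0.1636]
tool_rot: [1.406, 1.053, -1.386]
ft_force: [0.5, 0.3, -0.4]
grip_width: 0.998
```

```bash
python3 -c "
from k import *
go([.442,-.357,.12],side(-14,90));wlid(.092);tlid()"
```

```text
pos [ 0.6705 -0.1716  0.1636] F [ 0.47  0.29 -0.42] w 0.998 j [ 0.49  0.45 -0.38  1.42  0.17  1.28 -1.74]
tool shift total (units of 25mm) [ 1.61 -6.93  9.53] | after rot: [ 1.74 -7.07  9.41]  rot total(units) [-0.012  0.002 -0.014] rows rot 0.2 rows lin 12.4
wrist lid [256. 207.] [54. 73.] [ 0.669  -0.1714] yaw -15.1
top lid [0.6379 0.0979] 263.0
top lid [0.6398 0.2253] 250.0
top lid [ 0.5603 -0.1347] 698.5
```

Call:
play_rows:
  targets:
    - {"claw": 0.5,"linear": [0,-0.58,0.78],"rotation": [-0.012,0,-0.014]}
    - {"claw": 1,"linear": [0,-0.58,0.78],"rotation": [0,0,0]}
    - {"claw": 1,"linear": [0,-0.58,0.78],"rotation": [0,0,0]}
    - {"claw": 1,"linear": [0,-0.58,0.78],"rotation": [0,0,0]}
    - {"claw": 1,"linear": [0,-0.58,0.78],"rotation": [0,0,0]}
    - {"claw": 1,"linear": [0,-0.58,0.78],"rotation": [0,0,0]}
    - {"claw": 1,"linear": [0,-0.58,0.78],"rotation": [0,0,0]}
    - {"claw": 1,"linear": [0,-0.58,0.78],"rotation": [0,0,0]}
    - {"claw": 1,"linear": [0,-0.58,0.78],"rotation": [0,0,0]}
    - {"claw": 1,"linear": [0,-0.58,0.78],"rotation": [0,0,0]}
  newtons: 20

```text
time: 40.4
position: [0.4694, -0.3207, 0.1401]
tool_rot: [1.374, 1.123, -1.393]
ft_force: [0.6, -0.5, 0.4]
grip_width: 0.322
```

Call:
play_rows:
  targets:
    - {"claw": 1,"linear": [0,-0.58,0.78],"rotation": [0,0,0]}
    - {"claw": 1,"linear": [0.2,-0.4,0.5],"rotation": [0,0,0]}
    - {"claw": 1,"linear": [0,0,0],"rotation": [0,0,0]}
    - {"claw": 1,"linear": [0,0,0],"rotation": [0,0,0]}

```text
time: 40.73
position: [0.4271, -0.3503, 0.1278]
tool_rot: [1.379, 1.129, -1.408]
ft_force: [0.4, 1.4, 0.6]
grip_width: 0.041
```

```bash
python3 -c "
from k import *
go([.442,-.357,.05],side(-14,90));i=tlid();cv2.imwrite('pics/t7.png',i)"
```

```text
pos [ 0.4271 -0.3503  0.1278] F [0.36 1.39 0.62] w 0.041 j [ 0.88  0.23 -0.27  1.77  0.07  1.2  -1.23]
tool shift total (units of 25mm) [3.08 0.77 0.16] | after rot: [3.11 0.64 0.12]  rot total(units) [ 0.002 -0.008  0.027] rows rot 0.4 rows lin 3.3
top lid [0.6379 0.0979] 263.0
top lid [0.6369 0.2232] 251.0
top lid [ 0.6596 -0.172 ] 248.0
```

View pics/t7.png

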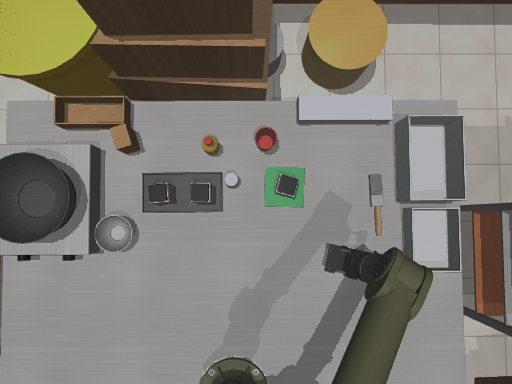

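Call:
play_rows:
  targets:
    - {"claw": 1,"linear": [0,0,0],"rotation": [0,-0.008,0.027]}
    - {"claw": 1,"linear": [0.4,0.6,0.12],"rotation": [0,0,0]}
    - {"claw": 1,"linear": [0.8,0,0],"rotation": [0,0,0]}
    - {"claw": 1,"linear": [0.8,0,0],"rotation": [0,0,0]}
    - {"claw": 1,"linear": [0.4,0,0],"rotation": [0,0,0]}
    - {"claw": 1,"linear": [0,0,0],"rotation": [0,0,0]}

```text
time: 41.28
position: [0.4494, -0.3483, 0.0642]
tool_rot: [1.379, 1.093, -1.371]
ft_force: [-0.4, 0.8, -0.1]
grip_width: 0.004
```

```bash
python3 -c "
from k import *
go([.442,-.357,.012],side(-14,90))"
```

```text
pos [ 0.4494 -0.3483  0.0642] F [-0.39  0.77 -0.1 ] w 0.004 j [ 0.86  0.29 -0.28  1.83  0.09  1.03 -1.25]
tool shift total (units of 25mm) [ 2.09 -0.22  0.42] | after rot: [ 2.09 -0.2   0.41]  rot total(units) [ 0.011 -0.003 -0.002] rows rot 0.1 rows lin 2.2
```

Call:
play_rows:
  targets:
    - {"claw": 1,"linear": [0.3,-0.22,0.4],"rotation": [0,0,0]}
    - {"claw": 1,"linear": [0.5,0,0],"rotation": [0,0,0]}
    - {"claw": 1,"linear": [0.4,0,0],"rotation": [0,0,0]}

```text
time: 41.53
position: [0.4452, -0.3566, 0.035]
tool_rot: [1.377, 1.091, -1.365]
ft_force: [0.1, -0.1, 0.1]
grip_width: 0.005
```

Call:
play_rows:
  targets:
    - {"claw": 1,"linear": [0.2,0,0],"rotation": [0,0,0]}
    - {"claw": 1,"linear": [0.2,0,0],"rotation": [0,0,0]}

```text
time: 41.7
position: [0.4445, -0.3569, 0.0231]
tool_rot: [1.378, 1.091, -1.366]
ft_force: [0.2, -0.1, -0.3]
grip_width: 0.004
```

Call:
play_rows:
  targets:
    - {"claw": 1,"linear": [0.2,0,0],"rotation": [0,0,0]}
    - {"claw": 1,"linear": [0.2,0,0],"rotation": [0,0,0]}

```text
time: 41.87
position: [0.4447, -0.3571, 0.0155]
tool_rot: [1.378, 1.092, -1.367]
ft_force: [-14.5, 11.2, 54.4]
grip_width: 0.005
```

Call:
play_rows:
  targets:
    - {"claw": 1,"linear": [0,0,0],"rotation": [0,0,0]}
    - {"claw": 1,"linear": [0,0,0],"rotation": [0,0,0]}

```text
time: 42.03
position: [0.4451, -0.3574, 0.0186]
tool_rot: [1.377, 1.091, -1.368]
ft_force: [-1.0, 1.6, 2.9]
grip_width: 0.008
```

Call:
play_rows:
  targets:
    - {"claw": 1,"linear": [-0.6,0,0],"rotation": [0,0,0]}
    - {"claw": 1,"linear": [-0.9,0,0],"rotation": [0,0,0]}
    - {"claw": 1,"linear": [-0.9,0,0],"rotation": [0,0,0]}
    - {"claw": 1,"linear": [-0.9,0,0],"rotation": [0,0,0]}
    - {"claw": 1,"linear": [-0.9,0,0],"rotation": [0,0,0]}
    - {"claw": 1,"linear": [0,0,0],"rotation": [0,0,0]}
    - {"claw": 1,"linear": [0,0,0],"rotation": [0,0,0]}

```text
time: 42.62
position: [0.4451, -0.3578, 0.1279]
tool_rot: [1.377, 1.089, -1.367]
ft_force: [-0.5, 0.1, -0.3]
grip_width: 0.006
```

```bash
python3 -c "
from k import *
i=tlid();s=get_image('scene');cv2.imwrite('pics/s8.png',s);go([0,0,0])
for r,a,c in blobs(red(s),(135,225,170,262),30):print('btn',r[0],a)"
```

```text
top lid [0.6379 0.0979] 264.0
top lid [0.638  0.2251] 252.0
top lid [ 0.6596 -0.172 ] 248.0
pos [ 0.445  -0.3576  0.1273] F [-0.6  -0.79 -0.07] w 0.007 j [ 0.88  0.23 -0.28  1.77  0.06  1.15 -1.22]
tool shift total (units of 25mm) [  4.98 -20.58  -9.96] | after rot: [  4.98 -20.58  -9.96]  rot total(units) [0. 0. 0.] rows rot 0.0 rows lin 24.4
btn (151.0, 246.00001525878906) 46.0
```

View pics/s8.png

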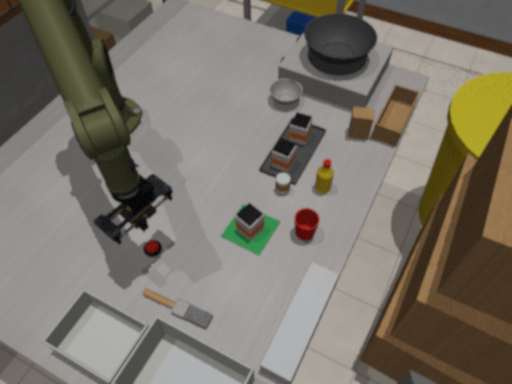

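The force peak shows the button bottomed out, but only briefly. I'll press again, more gently and for longer, to be sure.

Call:
play_rows:
  targets:
    - {"claw": 1,"linear": [0.8,0,0],"rotation": [0,0,0]}
    - {"claw": 1,"linear": [0.9,0,0],"rotation": [0,0,0]}
    - {"claw": 1,"linear": [0.9,0,0],"rotation": [0,0,0]}
    - {"claw": 1,"linear": [0.7,0,0],"rotation": [0,0,0]}
    - {"claw": 1,"linear": [0,0,0],"rotation": [0,0,0]}

```text
time: 43.13
position: [0.4439, -0.3563, 0.0375]
tool_rot: [1.377, 1.094, -1.369]
ft_force: [-0.5, 0.7, -0.5]
grip_width: 0.01
```

```bash
python3 -c "
from k import *
go([.442,-.357,.016],side(-14,90))"
```

```text
pos [ 0.4439 -0.3563  0.0375] F [-0.54  0.73 -0.54] w 0.01 j [ 0.87  0.33 -0.27  1.85  0.1   0.98 -1.24]
tool shift total (units of 25mm) [ 0.86 -0.07  0.05] | after rot: [ 0.86 -0.07  0.05]  rot total(units) [ 0.012 -0.002 -0.002] rows rot 0.2 rows lin 0.9
```

Call:
play_rows:
  targets:
    - {"claw": 1,"linear": [0.3,-0.05,0.05],"rotation": [0,0,0]}
    - {"claw": 1,"linear": [0.2,0,0],"rotation": [0,0,0]}
    - {"claw": 1,"linear": [0.15,0,0],"rotation": [0,0,0]}
    - {"claw": 1,"linear": [0.12,0,0],"rotation": [0,0,0]}

```text
time: 43.47
position: [0.4417, -0.3566, 0.0164]
tool_rot: [1.377, 1.097, -1.37]
ft_force: [-2.5, 1.9, 6.5]
grip_width: 0.006
```

Call:
play_rows:
  targets:
    - {"claw": 1,"linear": [0.12,0,0],"rotation": [0,0,0]}

```text
time: 43.55
position: [0.4418, -0.3566, 0.0159]
tool_rot: [1.377, 1.098, -1.371]
ft_force: [-9.4, 6.8, 31.6]
grip_width: 0.005
```

Call:
play_rows:
  targets:
    - {"claw": 1,"linear": [0.12,0,0],"rotation": [0,0,0]}

```text
time: 43.63
position: [0.4418, -0.3567, 0.0161]
tool_rot: [1.376, 1.098, -1.372]
ft_force: [-7.7, 6.4, 22.4]
grip_width: 0.005
```

Call:
play_rows:
  targets:
    - {"claw": 1,"linear": [0.1,0,0],"rotation": [0,0,0]}

```text
time: 43.72
position: [0.4418, -0.3566, 0.0163]
tool_rot: [1.376, 1.099, -1.373]
ft_force: [-5.6, 5.0, 11.1]
grip_width: 0.005
```

Call:
play_rows:
  targets:
    - {"claw": 1,"linear": [0.1,0,0],"rotation": [0,0,0]}

```text
time: 43.8
position: [0.4418, -0.3566, 0.0163]
tool_rot: [1.375, 1.099, -1.373]
ft_force: [-4.8, 4.9, 12.7]
grip_width: 0.004
```

Bottomed at z≈0.016 and held about 0.3 s with 11–32 N. Now release and hand in.

Call:
play_rows:
  targets:
    - {"claw": 1,"linear": [-0.6,0,0],"rotation": [0,0,0]}
    - {"claw": 1,"linear": [-0.9,0,0],"rotation": [0,0,0]}
    - {"claw": 1,"linear": [-0.9,0,0],"rotation": [0,0,0]}
    - {"claw": 1,"linear": [-0.9,0,0],"rotation": [0,0,0]}
    - {"claw": 1,"linear": [-0.9,0,0],"rotation": [0,0,0]}
    - {"claw": 1,"linear": [0,0,0],"rotation": [0,0,0]}
    - {"claw": 1,"linear": [0,0,0],"rotation": [0,0,0]}
    - {"claw": 1,"linear": [0,0,0],"rotation": [0,0,0]}

```text
time: 44.47
position: [0.4449, -0.3593, 0.1318]
tool_rot: [1.374, 1.086, -1.369]
ft_force: [-0.4, -0.1, -0.9]
grip_width: 0.004
```

```bash
python3 -c "
from k import *
i=tlid();s,q,_=S();print(q,s['ft_force'].round(1),s['qd'].round(3))
print(close_job())"
```

```text
top lid [0.6379 0.0979] 264.0
top lid [0.6393 0.2257] 250.0
top lid [ 0.6596 -0.1718] 249.0
[ 0.44450846 -0.35902957  0.13119495] [-0.2 -0.8  0.4] [ 0.001  0.015  0.001  0.014 -0.     0.005 -0.002]
the job is handed in; nothing more can be done
None
```

I finished the job and handed it in at about 44.5 s; the hand-in reports no verdict.

- **Weighing and tray:** the three tins weighed about 0.66, 0.32 and 0.15 kg. The two lighter ones stand in the tray. The last top view puts them at (0.638, 0.098) and (0.639, 0.226), close to where I set them down.
- **Turning over:** I first set the heaviest tin down on the pad, and while there it was knocked about 25 mm aside. I measured it again and picked it up. I then held it lid down, with the tool tilted about 146–149°, for roughly 4 s. A wrist picture showed the tin still square in the fingers.
- **Pad:** I stood the tin back on the pad at (0.660, -0.172), about 2 mm from the pad's centre.
- **Button:** I pressed the button twice, because the first press bottomed out only briefly and reached 54 N at the wrist. The second press held it down for about 0.3 s at 11–32 N. The button's travel cannot be read directly, so "fully down" is inferred from the force and the fingertip height. After the last press I checked only that the tool rose clear of the button.
- **Disagreements:** the wrist camera placed the lids 5–9 mm off the top view along the tool's y. The second camera's tray blob was 17 mm off, and I used the top view instead. My own arm model had errors of up to 2 cm in position, so I used it only for the turning-over motion.
- **Everything else:** the bowl, sauce bottle, jar, cup and brush look unmoved in the last picture viewed, taken before the second press. I judged this by eye and did not measure it.

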